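# Close the clean-out hatch of the bench dust box

## Task

Close the clean-out hatch of the low plywood dust box: tilt the loose hatch panel to hook one edge under the steel lip, then lower the other edge so that the panel lies flat in its recess. Then swing the hinged keeper bar over the panel's free edge until it snaps fully home in its detent, and let go. Leave the glue bottle, the nailed offcut, the tin and the hammer where they are.

Things in the scene. Friction and masses are not known exactly. Their poses are not given: they have to be found in the camera images.
- box: Low plywood dust box fixed to the bench, deck 50 mm high, 184 mm long (x -92 to +92), y from -70 to +73 mm; place and yaw vary. Origin: on the bench under the middle of the hatch recess; z up. Lip on the +y side, keeper bar on the -y side. A hose stub of 21 mm radius sticks 30 mm out of its +x side.
- seat (a point): Middle of the hatch recess, on the deck (box x 0, y 0, z 50 mm); axes as the box. The panel's origin comes here. The recess measures 118 (x) x 126 (y) mm, round a 90 x 90 mm opening. Borders: at -x and +x a fence 8 mm high, 10 mm thick; at -y a rim 6 mm high, 7 mm thick; at +y a wall (inner face at y = +63) that carries the lip.
- lip (a point): Middle of the steel lip's free lower edge (box x 0, y +47, z 64 mm); axes as the box. The lip is a level 4 mm plate from here to y = +73, x from -92 to +92, its underside 14 mm and its top 18 mm above the deck. The slot under it, 14 mm high and 16 mm deep in y, opens to -y and takes the panel's edge.
- panel: Loose plywood hatch panel, 110 (x) x 120 (y) x 8 mm thick, about 0.1 to 0.25 kg, lying flat on the bench, handle up. Origin: centre of its underside, z up. On top in its middle stands a wooden handle batten 60 mm long (x), 18 mm wide (y), 32 mm high (its top 40 mm above the origin), to be gripped across its 18 mm. It is the same both ways round: either of the edges at y = +60 or y = -60 mm may go under the lip.
- edge_a (a point): Middle of the panel's edge at its y = +60 mm, half-way up its thickness; axes as the panel.
- edge_b (a point): Middle of the panel's edge at its y = -60 mm, half-way up its thickness; axes as the panel.
- bar (a joint): Keeper bar's angle, rad. 0: shut, along box +x, over the panel's -y edge. It grows to 1.9 as the bar swings open, level, outwards over the bench: at angle a it points along (cos a, -sin a) in box x, y. It stays where left (friction 0.1 N m). From 0.11 to 0.06 it must be forced over a sprung catch (about 7 N at the tip); then it snaps in and rests at 0 to 0.015.
- bar_hinge (a point): On the bar's upright hinge axis at half the bar's height (box x -78, y -60, z 68 mm); axes as the box. Flat aluminium bar 20 mm wide, underside 61 and top 75 mm above the bench (3 mm over the seated panel), from 10 mm behind to 165 mm ahead of the axis, centred on it. Shut, its outer side is flush with the box's -y face, so it can be pushed shut from outside.
- bar_tip (a point): Middle of the keeper bar's free end, 165 mm from the hinge axis, at half its height; x axis along the bar away from the hinge. With the bar shut, a steel stop stud stands just inside the tip, on the deck at box x 80 to 90, y -49 to -43 mm, 24 mm high; the sprung steel dome of the catch is in the deck under the bar at box x 78, y -64 mm.
- glue: Bystander: white plastic glue bottle, 66 mm across, 178 mm high, standing upright. Origin: centre of its underside.
- offcut: Bystander: pine offcut 85 x 65 x 14 mm with three nails standing 22 mm out of it. Origin: centre of its underside.
- tin: Bystander: steel tin 60 mm across, 85 mm high, standing near the lip side of the box. Origin: centre of its underside.
- hammer: Bystander: hammer 260 mm long lying beyond the box, along its own x, head at +x. Origin: under its middle.
Not all that is in view belongs to the job. What is shaped like the panel but red or turquoise is not meant.

How it is judged (in metres and radians):
On the way, in this order (a step that is already met when the one before it is completed fails the run):
1. one edge of the tilted panel is under the lip, the keeper bar still open (angle between panel's own z axis and vertical between 0.06 and 0.8 rad and value of joint bar above 0.3 rad and ((y of edge_a in the frame of box above 0.051 m and z of edge_a in the frame of box between 0.049 and 0.064 m and x of edge_a in the frame of box between -0.03 and 0.03 m) or (y of edge_b in the frame of box above 0.051 m and z of edge_b in the frame of box between 0.049 and 0.064 m and x of edge_b in the frame of box between -0.03 and 0.03 m))), for 0.1 s.
2. the panel lies flat in its recess, the keeper bar still open (angle between panel's own z axis and vertical below 0.03 rad and z of panel in the frame of seat between -0.002 and 0.0025 m and horizontal distance between panel and seat below 0.008 m and angle between the y axis of panel and the y axis of box, either way round below 0.1 rad and value of joint bar above 0.3 rad), for 0.2 s.
At the end, for the whole second after the job is handed in: The panel lies flat (within 0.03 rad) and fully down (underside within 2.5 mm of the deck) in its recess, origin within 8 mm of the seat in plan and square within 0.1 rad, one edge under the lip; the keeper bar is shut in its detent (below 0.03 rad); both are at rest and let go (angle between panel's own z axis and vertical below 0.03 rad and z of panel in the frame of seat between -0.002 and 0.0025 m and horizontal distance between panel and seat below 0.008 m and angle between the y axis of panel and the y axis of box, either way round below 0.1 rad and value of joint bar below 0.03 rad and velocity of joint bar between -0.05 and 0.05 rad/s and linear speed of panel below 0.02 m/s); the robot touches nothing.
It fails at once if the glue is pushed more than 25 mm or tipped over (distance of glue from where it was at the start of the episode above 0.025 m or angle between glue's own z axis and vertical above 0.5 rad).
It fails at once if the offcut is pushed more than 25 mm or tipped over (distance of offcut from where it was at the start of the episode above 0.025 m or angle between offcut's own z axis and vertical above 0.5 rad).
It fails at once if the tin is pushed more than 25 mm or tipped over (distance of tin from where it was at the start of the episode above 0.025 m or angle between tin's own z axis and vertical above 0.5 rad).
It fails at once if the hammer is pushed more than 25 mm (distance of hammer from where it was at the start of the episode above 0.025 m).
It also fails if it takes over 54 s, if anything falls off the work surface, if the arm or the gripper's body presses on something with over 40 N, if the wrist force passes 120 N, or if a joint passes its speed limit or range.

## Robot

A 7-joint arm with a two-finger parallel gripper is mounted at the origin on the work surface. World frame = base frame: x ahead of the robot, y to its left, z up, the work surface at z = 0. Lengths are in m, angles in degrees, forces in N, time in s.
With the tool pointing down it reaches from about 0.35 to 0.9 m from the base axis. Payload 8.1 kg.
Tool frame: the origin (TCP) lies on the centre line of the jaws, within the pads' length; the fingertips stand 19 mm ahead of it and the grasp point (between the pads) is the TCP; y points along the fingers, z is the direction in which the jaws open and shut, and the axes are right-handed (so a half turn about y gives the same grasp; the last joint's range is limited). The gripper opens to 85 mm and grips with 20 to 120 N. Pads are 22 mm wide; open, the fingers measure 114 mm over their backs; the gripper's body (76 mm by 85 mm) begins 54 mm behind the grasp point. The pads swing forward as they close: fully open they stand 13 mm farther back than shut.
Start: joints at [64.08, 24.895, 1.432, 90.138, -0.665, 64.973, -4.303], TCP at [0.214, -0.587, 0.25] pointing down, gripper open.
Joint ranges: [-149.89, 149.89], [-25.12, 119.58], [-72.63, 75.52], [4.76, 147.25], [-75.54, 255.54], [6.69, 114.76], [-157.13, 157.13]. Speed limits (degrees/s): [127.2, 127.2, 172.46, 172.46, 180, 180, 180].

## Interface

Orientations are given as [roll, pitch, yaw] about the fixed x, y, z axes, in that order (R = Rz(yaw) Ry(pitch) Rx(roll)).
In Python, from station import observe, imaging, ticket gives the robot as it stands.
- The arm moves only by the shell command python3 -m crank 'ROWS' [FORCE]. ROWS is JSON, a list of rows, each a list of 5 numbers: the shift along the tool's x, y, z in m, then the turn about the tool's y in degrees, then the finger opening in m, from 0 to 0.0854. A call has 1 to 12 rows; each row shifts and turns the commanded pose from where the row before left it, along the tool's axes as they then stand; what a row does not reach is not made up. A row lasts 1/10 s, in which the tool goes at most 50 mm and 8.59 degrees, less where a joint would pass 70% of its speed; a pose out of reach is approached as far as the arm can. A call is refused whole if a number of a shift passes 0.05 or a number of a turn 8.59, either way. A call with a gripper value outside its range is refused whole. The fingers move at their own pace and stop on an object; FORCE is the grip in N (left out, the last holds). Time passes only in rows, so rows that do not move let the fingers close. It gives the time, the measured TCP pose, the force and the opening at its end, in the units of the state.
- observe(): the state, without advancing time (a new reading comes with each control period).
- imaging.read_camera(name): name is "side" or "top" or "wrist"; returns the picture (400x640x3 uint8, red, green, blue); there is no depth.
- imaging.calibration(name): a dict with "intrinsics" (3x3 intrinsics, pixels), "rvec" (rotation vector, rad) and "tvec" (3), from world to camera coordinates, as OpenCV has them. Camera axes: x right, y down, z forward; pixel columns grow to the right and rows downward; lengths in m; the calibration is good to about 2 mm. The wrist camera is an equidistant fisheye: a pixel r from the principal point sees the ray r / f radians off the axis. A picture is of the moment at which its call begins: read the wrist's pose just before it. calibration takes no time and is no camera call; for the wrist camera it gives the pose at the moment of the call.
- ticket.finish_job(): hands the job in, once; it reports no verdict.
Trained networks look in the newest picture that a camera, given by its name, has taken for a name from the list of things; names that differ only in an ending like _2 or _b are one class to them, and where a whole thing is asked for, a point or a joint stands for the part that bears it (a point fixed in the world has none). Each returns a list of dicts, best first, with "score" (0 to 1); they miss things now and then, are a little off and sometimes report something else, mostly with a low value. They report only what shows in the picture. A call takes as long as a camera call. They do not tell look-alikes from the thing itself.
- imaging.search_frame(query, camera): "position" ([column, row] in pixels, amid what is visible of it).
- imaging.masks_of(query, camera): "pixels" (400x640 bool, what is visible of it) and "position" ([column, row] in pixels, amid what is visible of it).
- imaging.landmark_of(query, camera): "position" ([column, row] in pixels: a listed point, or the origin of a listed thing).
The state is a dict: "clock": time; "q": joint angles; "qvel": joint speeds; "effort": joint torques, N m; "tool_pos": TCP position; "eef_rot": TCP orientation; "ft_force": force on the tool from outside, world axes, zero at the start; "wrist_torque": the same for the moment, N m; "width": finger opening in m.
Only numpy, scipy, OpenCV 4.12 (cv2) and the standard library are available. Lean on these libraries where they do the work, as an engineer would, in place of code of your own. Each camera call takes 0.05 s, during which the arm holds its last target.

## Working session

There is one attempt and no reset: what is moved stays moved. The work goes in short steps, Python scripts to look and compute and a shell command to move; the robot and the scene stay as the last step left them, time stands still between calls to the robot, and variables do not carry over. Pictures are saved under pics/ and viewed, and the job is handed in when it is done.

```bash
ls; mkdir -p pics; python3 - <<'E'
from station import observe, imaging, ticket
import cv2
s=observe(); print(s)
for n in ["side","top","wrist"]:
    p=imaging.read_camera(n); cv2.imwrite(f"pics/{n}0.png",p[:,:,::-1])
    c=imaging.calibration(n); print(n,c)
E
```

```text
pics
{'clock': 0.0, 'q': array([64.07972905, 24.93649298,  1.43215393, 90.19028812, -0.66294124,
       64.97189729, -4.30139492]), 'qvel': array([-0.08889987,  0.00063431, -0.096808  , -0.01991741, -0.04202458,
        0.06452486,  0.03240616]), 'effort': array([ 5.03123138e-04, -6.70478725e+01,  1.02469202e+00, -3.16222250e+01,
        1.54683116e-02,  1.24213501e-02, -7.93979325e-05]), 'tool_pos': array([ 0.2139548 , -0.58673067,  0.24951775]), 'eef_rot': array([-9.00898257e+01, -1.02839374e-02, -1.59961232e+02]), 'ft_force': array([-0.08139095,  0.32346712,  0.45978537]), 'wrist_torque': array([-0.00994619, -0.00809625, -0.0160145 ]), 'width': 0.08594080617175102}
side {'intrinsics': array([[519.22769721,   0.        , 320.84113822],
       [  0.        , 519.22769721, 199.6613541 ],
       [  0.        ,   0.        ,   1.        ]]), 'rvec': array([ 0.74476716, -2.47207077,  1.24091585]), 'tvec': array([0.59145049, 0.15471056, 1.16119158])}
top {'intrinsics': array([[416.69557841,   0.        , 323.32933252],
       [  0.        , 416.69557841, 196.98061523],
       [  0.        ,   0.        ,   1.        ]]), 'rvec': array([ 2.15820783, -2.12328737,  0.10859514]), 'tvec': array([0.15993181, 0.57789167, 1.11725477])}
wrist {'intrinsics': array([[309.70691629,   0.        , 315.7594324 ],
       [  0.        , 309.70691629, 196.07113016],
       [  0.        ,   0.        ,   1.        ]]), 'rvec': array([-2.34768813,  1.64344618,  0.26823782]), 'tvec': array([-0.62595465, -0.04074431,  0.38118173])}
```

View pics/top0.png

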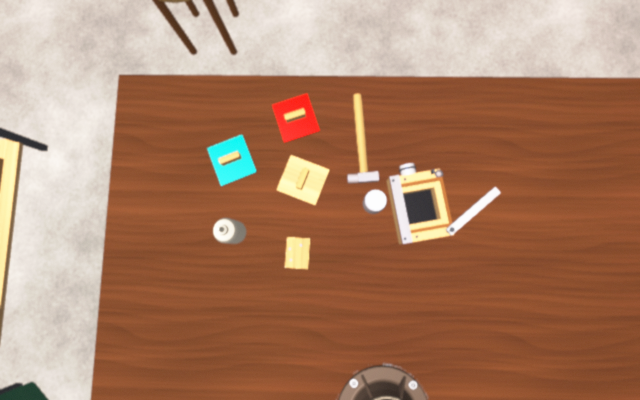

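View pics/side0.png

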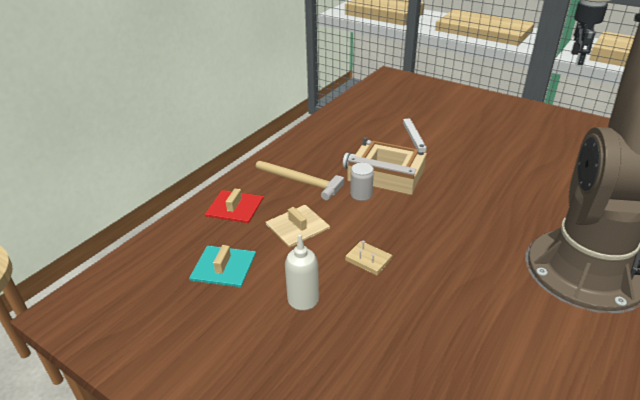

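View pics/wrist0.png

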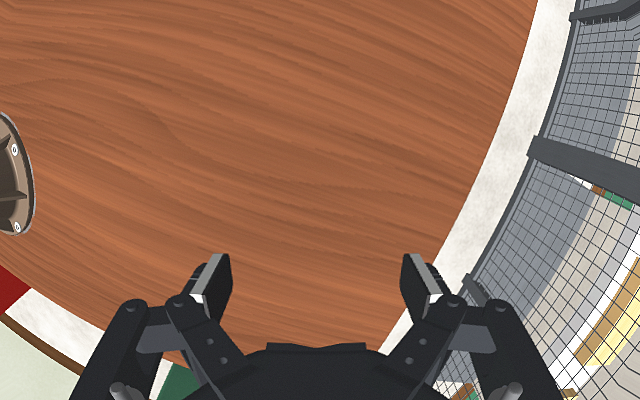

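```bash
cat > h.py <<'E'
import numpy as np, cv2
from scipy.spatial.transform import Rotation as R
from station import observe, imaging
def cal(n):
    c=imaging.calibration(n); return c["intrinsics"],cv2.Rodrigues(np.array(c["rvec"]))[0],np.array(c["tvec"])
def ray(n,px,C=None):
    K,Rm,t=C or cal(n); d=np.array([(px[0]-K[0,2])/K[0,0],(px[1]-K[1,2])/K[1,1]])
    if n=="wrist":
        r=np.hypot(*d); v=np.array([*(d/r*np.sin(r) if r>1e-9 else d),np.cos(r)])
    else: v=np.array([*d,1.])
    return -Rm.T@t, Rm.T@v
def at_z(n,px,z,C=None):
    o,v=ray(n,px,C); return (o+v*(z-o[2])/v[2])[:3]
def tri(rs):
    A=0;b=0
    for o,v in rs:
        v=v/np.linalg.norm(v); P=np.eye(3)-np.outer(v,v); A=A+P; b=b+P@o
    return np.linalg.solve(A,b)
def proj(n,X,C=None):
    K,Rm,t=C or cal(n); X=np.atleast_2d(X); p=X@Rm.T+t
    if n=="wrist":
        rr=np.hypot(p[:,0],p[:,1]); th=np.arctan2(rr,p[:,2]); d=p[:,:2]/rr[:,None]*th[:,None]
    else: d=p[:,:2]/p[:,2:]
    return d*[K[0,0],K[1,1]]+[K[0,2],K[1,2]]
E
python3 - <<'E'
from h import *
np.set_printoptions(precision=4,suppress=True)
for n in ["top","side"]: imaging.read_camera(n)
for q in ["panel","edge_a","edge_b","seat","lip","bar_hinge","bar_tip","box","glue","offcut","tin","hammer"]:
    L={}
    for n in ["top","side"]:
        L[n]=imaging.landmark_of(q,n)[:3 if q in("panel","edge_a","edge_b") else 1]
        print(q,n,[(np.round(d["position"],1).tolist(),round(d["score"],2)) for d in L[n]])
    if L["top"] and L["side"]:
        r=[ray(n,L[n][0]["position"]) for n in L]; print("   tri",tri(r))
print(observe()["clock"])
E
```

```text
panel top [([234.3, 159.6], 0.69), ([303.9, 179.7], 0.61), ([294.8, 118.7], 0.56)]
panel side [([221.6, 266.8], 0.78), ([295.9, 225.5], 0.66), ([233.9, 207.9], 0.63)]
   tri [ 0.6906  0.4361 -0.0055]
edge_a top [([221.9, 141.8], 0.75), ([284.3, 173.8], 0.72), ([419.3, 205.4], 0.68)]
edge_a side [([279.1, 235.2], 0.95), ([254.3, 209.0], 0.78), ([213.9, 204.8], 0.72)]
   tri [0.634  0.4008 0.1268]
edge_b top [([221.9, 141.8], 0.75), ([284.3, 173.8], 0.72), ([419.3, 205.4], 0.68)]
edge_b side [([279.1, 235.2], 0.95), ([254.3, 209.0], 0.78), ([213.9, 204.8], 0.72)]
   tri [0.634  0.4008 0.1268]
seat top [([417.3, 204.1], 0.79)]
seat side [([386.2, 157.1], 0.88)]
   tri [ 0.5547 -0.086   0.0634]
lip top [([403.7, 205.8], 0.87)]
lip side [([294.7, 224.0], 0.71)]
   tri [ 0.6704 -0.0081 -0.1598]
bar_hinge top [([452.5, 230.8], 0.84)]
bar_hinge side [([418.1, 145.6], 0.96)]
   tri [ 0.4911 -0.1711  0.0777]
bar_tip top [([498.8, 188.5], 0.78)]
bar_tip side [([403.3, 118.7], 0.76)]
   tri [ 0.6037 -0.2984  0.0739]
box top [([421.6, 206.3], 0.66)]
box side [([385.2, 171.9], 0.91)]
   tri [ 0.5603 -0.1086 -0.0004]
glue top [([234.0, 233.8], 0.96)]
glue side [([302.9, 296.8], 0.84)]
   tri [0.4718 0.4221 0.0116]
offcut top [([295.6, 253.1], 0.95)]
offcut side [([368.7, 258.0], 0.79)]
   tri [0.4182 0.2445 0.0117]
tin top [([373.4, 204.0], 0.62)]
tin side [([357.3, 195.9], 0.66)]
   tri [ 0.5679  0.0292 -0.0048]
hammer top [([358.2, 137.6], 0.94)]
hammer side [([297.4, 180.9], 0.55)]
   tri [0.7517 0.0695 0.0017]
1.45
```

```bash
python3 - <<'E'
from h import *
np.set_printoptions(precision=4,suppress=True)
im=imaging.read_camera("top")
big=cv2.resize(im[90:270,200:520],None,fx=2.5,fy=2.5,interpolation=cv2.INTER_CUBIC); cv2.imwrite("pics/topz.png",big[:,:,::-1])
print(tri([ray("top",[303.9,179.7]),ray("side",[295.9,225.5])]))
for d in imaging.masks_of("panel","top"):
    m=d["pixels"].astype(np.uint8); c=max(cv2.findContours(m,0,2)[0],key=cv2.contourArea)
    print(d["score"],np.round(d["position"]),im[m>0].mean(0))
    if abs(d["position"][0]-303)<10:
        r=cv2.minAreaRect(c); b=cv2.boxPoints(r); X=np.array([at_z("top",p,.008) for p in b]); print(b,X,X.mean(0), np.linalg.norm(np.diff(X,axis=0),axis=1))
E
```

```text
[0.6318 0.2287 0.0008]
0.76 [295. 121.] [249.7118  66.748   48.0007]
[[271.4001 104.2   ]
 [307.1001  92.3   ]
 [319.7    130.1   ]
 [284.     142.    ]] [[0.8532 0.3285 0.008 ]
 [0.8905 0.2239 0.008 ]
 [0.7759 0.1844 0.008 ]
 [0.7391 0.2878 0.008 ]] [0.8147 0.2562 0.008 ] [0.1111 0.1213 0.1097]
0.74 [232. 159.] [ 70.5522 239.8738 230.1229]
0.67 [303. 180.] [252.9703 241.7592 176.9809]
[[276.0928 189.0365]
 [289.937  153.7967]
 [328.5801 168.9779]
 [314.7359 204.2177]] [[0.6004 0.3063 0.008 ]
 [0.7042 0.2694 0.008 ]
 [0.6609 0.1566 0.008 ]
 [0.5582 0.1944 0.008 ]] [0.6309 0.2317 0.008 ] [0.1102 0.1208 0.1094]
```

View pics/topz.png

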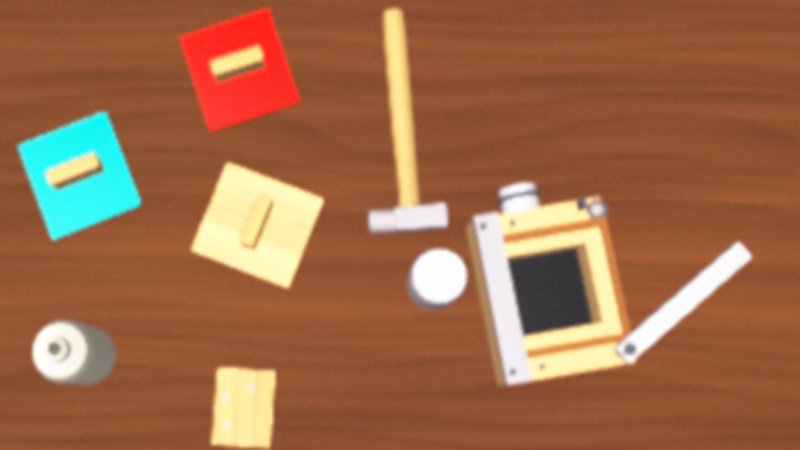

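```bash
python3 -m crank '[[-0.0336,0,-0.0313,0,0.085],[-0.0336,0,-0.0313,0,0.085],[-0.0336,0,-0.0313,0,0.085],[-0.0336,0,-0.0313,0,0.085],[-0.0336,0,-0.0313,0,0.085],[-0.0336,0,-0.0313,0,0.085],[-0.0336,0,-0.0313,0,0.085],[-0.0336,0,-0.0313,0,0.085],[-0.0336,0,-0.0313,0,0.085],[-0.0336,0,-0.0313,0,0.085],[-0.0336,0,-0.0313,0,0.085],[0,0,0,0,0.085]]' 30
python3 - <<'E'
from h import *
np.set_printoptions(precision=4,suppress=True)
c=cal("wrist"); im=imaging.read_camera("wrist"); cv2.imwrite("pics/w1.png",im[:,:,::-1]); np.savez("w1.npz",im=im,K=c[0],R=c[1],t=c[2])
for q in ["seat","lip","bar_hinge","bar_tip","box"]:
    d=imaging.landmark_of(q,"wrist")[:1]; print(q,d)
print(observe())
E
```

```text
clock: 2.75
tool_pos: [0.4461, -0.1308, 0.2508]
eef_rot: [-90.1, 0.2, -159.4]
ft_force: [0.1, -0.2, 0.2]
width: 0.0853
seat [{'position': [322.2, 68.7], 'score': 0.63}]
lip [{'position': [279.6, 59.7], 'score': 0.76}]
bar_hinge [{'position': [369.3, 153.1], 'score': 0.8}]
bar_tip [{'position': [504.8, 105.4], 'score': 0.71}]
box [{'position': [325.6, 69.9], 'score': 0.94}]
{'clock': 3.05, 'q': array([ 23.6256,  10.9709, -14.9965, 110.6412,   3.3332,  58.8065,
       -62.9439]), 'qvel': array([ 0.281 ,  0.0112, -0.2102,  0.0631, -0.0483, -0.0071, -0.1164]), 'effort': array([ -0.5028, -45.0356,  -1.5577, -29.8689,  -0.0064,  -0.0026,
         0.0123]), 'tool_pos': array([ 0.4429, -0.1385,  0.2503]), 'eef_rot': array([ -89.9804,   -0.0228, -160.1067]), 'ft_force': array([-0.6936,  0.786 ,  0.533 ]), 'wrist_torque': array([-0.0302, -0.0184,  0.0165]), 'width': 0.08486913510381212}
```

View pics/w1.png

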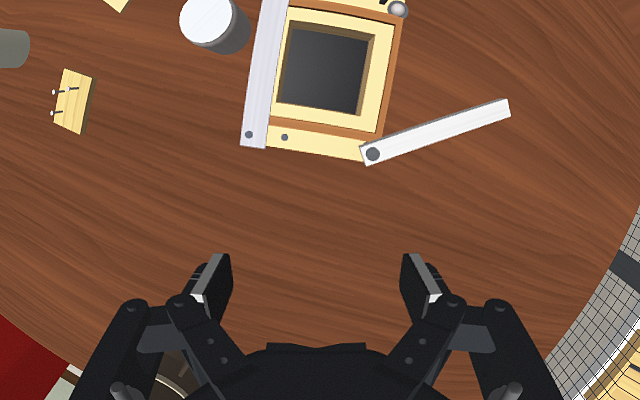

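```bash
python3 - <<'E'
import cv2,numpy as np
im=np.load("w1.npz")["im"]
z=cv2.resize(im[0:180,230:430],None,fx=4,fy=3.33,interpolation=cv2.INTER_CUBIC)
z=cv2.resize(im[0:150,230:430],None,fx=4,fy=4,interpolation=cv2.INTER_CUBIC); cv2.imwrite("pics/w1z.png",z[:,:,::-1])
E
```

```text
(no output)
```

View pics/w1z.png

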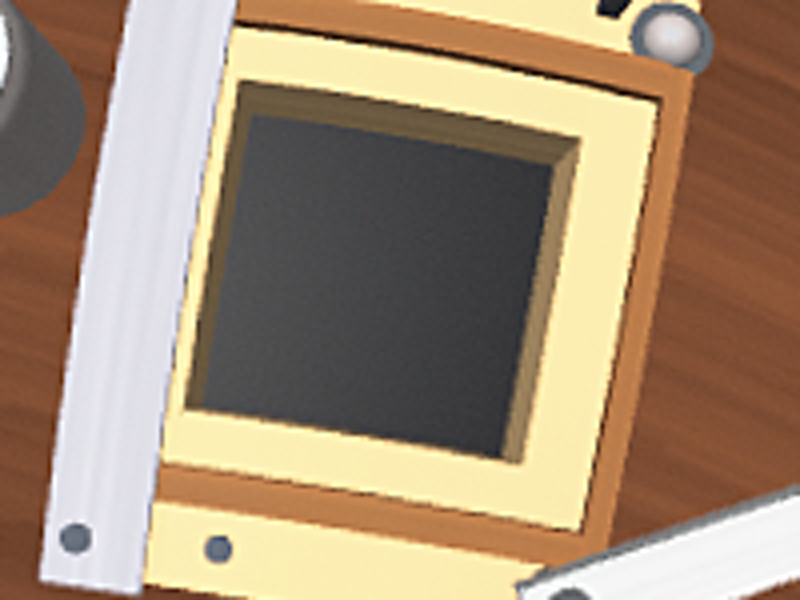

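```bash
python3 - <<'E'
from h import *
from scipy.optimize import least_squares
np.set_printoptions(precision=4,suppress=True)
d=np.load("w1.npz"); C=(d["K"],d["R"],d["t"])
P=np.array([[-92,47,68],[-92,73,68],[-45,45,50],[-45,-45,50],[45,-45,50],[45,45,50],[59,-63,50]])/1e3
px=np.array([[140,594],[40,580],[187,409],[522,463],[580,138],[240,82],[655,103]])/4+[230,0]
def W(p): c,s=np.cos(p[2]),np.sin(p[2]); return P@np.array([[c,s,0],[-s,c,0],[0,0,1]])+[p[0],p[1],0]
def f(p): return (proj("wrist",W(p),C)-px).ravel()
r=least_squares(f,[.56,-.1,.15]); print(r.x,np.degrees(r.x[2])); print(f(r.x).reshape(-1,2))
for n in ["top","side"]:
    q=proj(n,W(r.x)); print(n,q)
# bar
h=at_z("wrist",[369.3,153.1],.075,C); t=at_z("wrist",[506,106],.075,C)
c,s=np.cos(r.x[2]),np.sin(r.x[2]); A=np.array([[c,s],[-s,c]])
print("hinge box",A@(h[:2]-r.x[:2]),"tip",A@(t[:2]-r.x[:2]))
E
```

```text
[ 0.5564 -0.1018  0.1955] 11.202276027076982
[[ 0.1323  0.1233]
 [ 0.3762  0.0812]
 [-0.9643  0.2387]
 [ 0.3378  0.647 ]
 [ 0.395  -0.3179]
 [-0.4806 -0.9783]
 [ 0.199   0.1322]]
top [[413.6244 241.0268]
 [403.9854 242.7699]
 [409.5549 223.9268]
 [442.2225 218.0136]
 [435.1894 185.7759]
 [402.865  191.6373]
 [440.5652 179.6504]]
side [[415.9553 168.116 ]
 [413.4559 173.1551]
 [398.4942 169.8726]
 [407.2711 153.6875]
 [376.9066 147.7625]
 [366.8987 163.3484]
 [374.2185 143.9247]]
hinge box [-0.0783 -0.0565] tip [ 0.0043 -0.199 ]
```

```bash
python3 -m crank '[[-0.0337,0,-0.0314,0,0.085],[-0.0337,0,-0.0314,0,0.085],[-0.0337,0,-0.0314,0,0.085],[-0.0337,0,-0.0314,0,0.085],[-0.0337,0,-0.0314,0,0.085],[-0.0337,0,-0.0314,0,0.085],[-0.0337,0,-0.0314,0,0.085],[-0.0337,0,-0.0314,0,0.085],[-0.0337,0,-0.0314,0,0.085]]'
python3 -m crank '[[0,0,0,-8.4,0.085],[0,0,0,-8.4,0.085],[0,0,0,-8.4,0.085],[0,0,0,-8.4,0.085],[0,0,0,-8.4,0.085],[0,0,0,-8.3,0.085],[0,0,0,0,0.085]]'
python3 - <<'E'
from h import *
np.set_printoptions(precision=4,suppress=True)
c=cal("wrist"); im=imaging.read_camera("wrist"); cv2.imwrite("pics/w2.png",im[:,:,::-1]); np.savez("w2.npz",im=im,K=c[0],R=c[1],t=c[2])
print(observe())
E
```

```text
clock: 3.95
tool_pos: [0.6328, 0.2322, 0.2501]
eef_rot: [-89.9, -0.0, -160.1]
ft_force: [0.8, -0.5, 0.2]
width: 0.0849
clock: 4.65
tool_pos: [0.6321, 0.2305, 0.2499]
eef_rot: [-90.0, -0.0, -109.7]
ft_force: [0.6, -0.8, -0.6]
width: 0.0848
{'clock': 4.7, 'q': array([ -5.1086,  33.211 , -32.1416,  80.5689,  17.9114,  71.3491,
       -58.706 ]), 'qvel': array([-0.8644, -0.3474,  0.6284,  0.0402, -0.5004, -0.0594, -2.8777]), 'effort': array([  0.1385, -74.2546,  -9.7019, -31.5205,   0.1688,   0.0501,
         1.2059]), 'tool_pos': array([0.632 , 0.2308, 0.2499]), 'eef_rot': array([ -90.0226,   -0.0296, -109.9546]), 'ft_force': array([-0.6244, -0.836 ,  0.1042]), 'wrist_torque': array([-0.0221, -0.0103, -0.0303]), 'width': 0.08544573065675289}
```

View pics/w2.png

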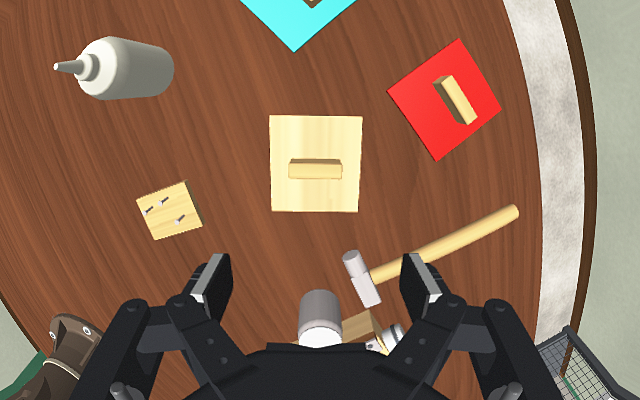

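```bash
python3 - <<'E'
from h import *
from scipy.optimize import least_squares
np.set_printoptions(precision=4,suppress=True)
d=np.load("w2.npz"); C=(d["K"],d["R"],d["t"]); im=d["im"]
z=cv2.resize(im[100:225,250:380],None,fx=4,fy=4,interpolation=cv2.INTER_CUBIC); cv2.imwrite("pics/w2z.png",z[:,:,::-1])
m=((im[:,:,0]>180)&(im[:,:,1]>150)&(im[:,:,2]>90)).astype(np.uint8); m[:100]=0;m[225:]=0;m[:,:250]=0;m[:,380:]=0
c=max(cv2.findContours(m,0,2)[0],key=cv2.contourArea); q=cv2.approxPolyDP(c,8,True)[:,0]; print(q)
X=np.array([at_z("wrist",p,.008,C) for p in q.astype(float)]); print(X, X.mean(0), np.linalg.norm(np.diff(X,axis=0),axis=1))
P=np.array([[-55,-60,8],[55,-60,8],[55,60,8],[-55,60,8]])/1e3
def W(p): c,s=np.cos(p[2]),np.sin(p[2]); return P@np.array([[c,s,0],[-s,c,0],[0,0,1]])+[p[0],p[1],0]
from scipy.optimize import linear_sum_assignment
def f(p):
    u=proj("wrist",W(p),C); D=np.linalg.norm(u[:,None]-q[None],axis=2); i,j=linear_sum_assignment(D); return (u[i]-q[j]).ravel()
r=least_squares(f,[.631,.231,-.344]); print(r.x,np.degrees(r.x[2]),f(r.x))
E
```

```text
[[270 115]
 [272 210]
 [357 211]
 [362 117]]
[[0.6023 0.3035 0.008 ]
 [0.5603 0.1916 0.008 ]
 [0.6619 0.1537 0.008 ]
 [0.7037 0.2647 0.008 ]] [0.632  0.2284 0.008 ] [0.1195 0.1084 0.1186]
[ 0.632   0.2283 -0.3606] -20.660351960593133 [-0.6325  0.2332  0.5332  0.5724  0.6727 -0.5309 -0.5668 -0.0914]
```

View pics/w2z.png

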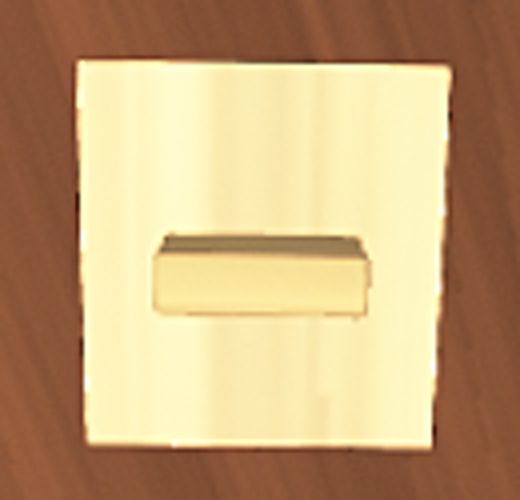

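```bash
python3 - <<'E'
from h import *
np.set_printoptions(precision=4,suppress=True)
d=np.load("w2.npz"); C=(d["K"],d["R"],d["t"])
X=np.array([at_z("wrist",np.array(p)/4+[250,100]-[.375,.375],.04,C) for p in [[157,315],[365,316],[367,253],[156,254]]]); print(X,X.mean(0),np.linalg.norm(np.diff(X,axis=0),axis=1), np.degrees(np.arctan2(*(X[1]-X[0])[[1,0]])))
E
```

```text
[[0.6014 0.2304 0.04  ]
 [0.6561 0.2104 0.04  ]
 [0.6624 0.2274 0.04  ]
 [0.6074 0.2468 0.04  ]] [0.6318 0.2288 0.04  ] [0.0583 0.0181 0.0583] -19.99962945867932
```

```bash
python3 -m crank '[[0.002,0.045,0,0,0.085],[0,0.045,0,0,0.085],[0,0.045,0,0,0.085],[0,0.045,0,0,0.085],[0,0.04,0,0,0.085],[0,0,0,0,0.085]]'
python3 - <<'E'
from h import *
c=cal("wrist"); im=imaging.read_camera("wrist"); cv2.imwrite("pics/w3.png",im[:,:,::-1])
print(observe()["tool_pos"],observe()["ft_force"])
E
```

```text
clock: 5.3
tool_pos: [0.6276, 0.2275, 0.0246]
eef_rot: [-90.4, -0.4, -109.9]
ft_force: [-1.0, -0.6, 0.4]
width: 0.0848
[0.62940109 0.22891046 0.02812028] [ 0.03787881 -0.01376271  0.69102564]
```

View pics/w3.png

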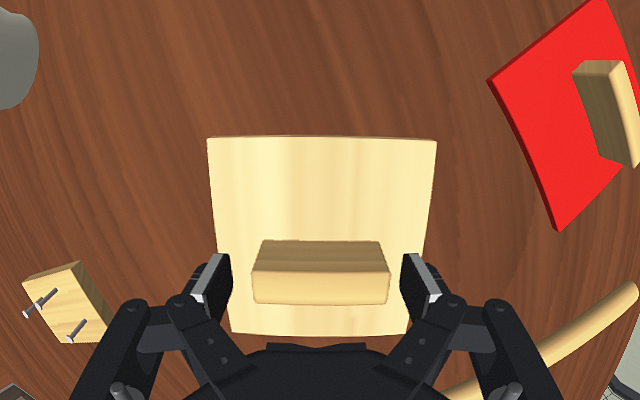

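```bash
python3 -m crank '[[0,0,0,0,0.04],[0,0,0,0,0.04],[0,0,0,0,0.04],[0,0,0,0,0.04],[0,0,0,0,0.04],[0,0,0,0,0.04]]' 40
python3 - <<'E'
from h import *
c=cal("wrist"); im=imaging.read_camera("wrist"); cv2.imwrite("pics/w4.png",im[150:400,180:460,::-1].repeat(2,0).repeat(2,1))
s=observe();print(s["tool_pos"],s["eef_rot"],s["ft_force"],s["width"])
E
```

```text
clock: 5.95
tool_pos: [0.6327, 0.2313, 0.0334]
eef_rot: [-89.8, 0.2, -109.7]
ft_force: [-0.8, -0.9, 8.4]
width: 0.059
[0.63268614 0.23134318 0.03341356] [ -89.79307663    0.18830705 -109.72044296] [-0.90171685 -0.7898163   8.07173233] 0.05944354746243386
```

View pics/w4.png

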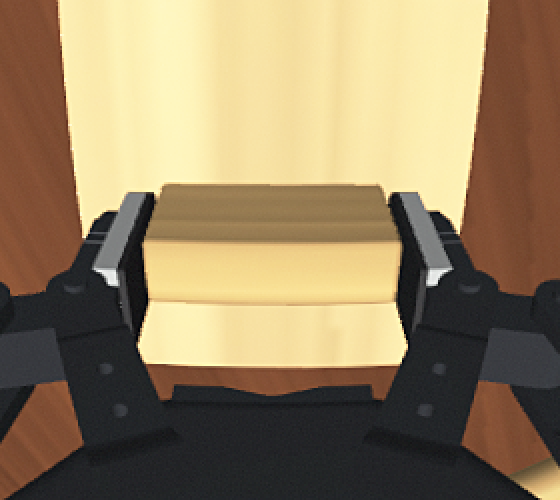

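```bash
python3 -m crank '[[0,-0.03,0,0,0.04],[0,-0.04,0,0,0.04],[0,-0.04,0,0,0.04],[0,-0.03,0,0,0.04],[0,0,0,-7.8,0.04],[0,0,0,-7.8,0.04],[0,0,0,-7.8,0.04],[0,0,0,-7.7,0.04],[0,0,0,0,0.04]]'
python3 - <<'E'
from h import *
np.set_printoptions(precision=4,suppress=True)
s=observe();print(s["tool_pos"],s["eef_rot"],s["ft_force"],s["wrist_torque"],s["width"],s["q"])
c=cal("wrist"); im=imaging.read_camera("wrist"); cv2.imwrite("pics/w5.png",im[:,:,::-1])
np.savez("w5.npz",im=im,K=c[0],R=c[1],t=c[2])
E
```

```text
clock: 6.9
tool_pos: [0.6312, 0.2303, 0.1716]
eef_rot: [-89.9, 0.0, -78.5]
ft_force: [-0.0, -0.4, -1.5]
width: 0.0593
[0.6312 0.2303 0.1716] [-89.9162   0.0107 -78.4838] [-0.0045 -0.4012 -1.5306] [0.0009 0.0008 0.0031] 0.059295125461981464 [ -1.1886  38.5347 -38.6783  85.8807  25.5714  64.5264 -33.3219]
```

View pics/w5.png

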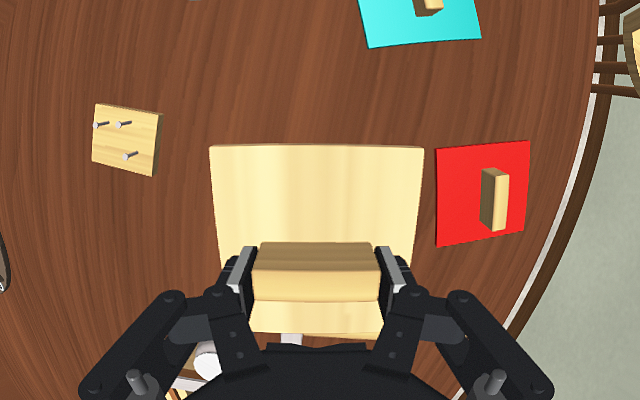

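```bash
python3 - <<'E'
from h import *
np.set_printoptions(precision=4,suppress=True)
d=np.load("w5.npz"); C=(d["K"],d["R"],d["t"]); im=d["im"]
z=cv2.resize(im[135:345,200:435],None,fx=3,fy=3,interpolation=cv2.INTER_CUBIC)[:,:,::-1]; cv2.imwrite("pics/w5z.png",z)
R0=R.from_euler("xyz",[-90,0,-78.6],degrees=True); T=np.array([.6312,.2303,.1716])
for zt in [.140,.144,.148,.152]:
    X=np.array([at_z("wrist",p,zt,C) for p in [[210,147],[424,150]]]); print(zt,R0.inv().apply(X-T),np.linalg.norm(X[1]-X[0]))
E
```

```text
0.14 [[-0.0552  0.0316 -0.0554]
 [-0.0538  0.0316  0.0577]] 0.11317056931690599
0.144 [[-0.0559  0.0276 -0.054 ]
 [-0.0545  0.0276  0.0562]] 0.11026482532845083
0.148 [[-0.0565  0.0236 -0.0526]
 [-0.0552  0.0236  0.0548]] 0.1073590813399957
0.152 [[-0.0572  0.0196 -0.0512]
 [-0.0558  0.0196  0.0533]] 0.10445333735154055
```

View pics/w5z.png

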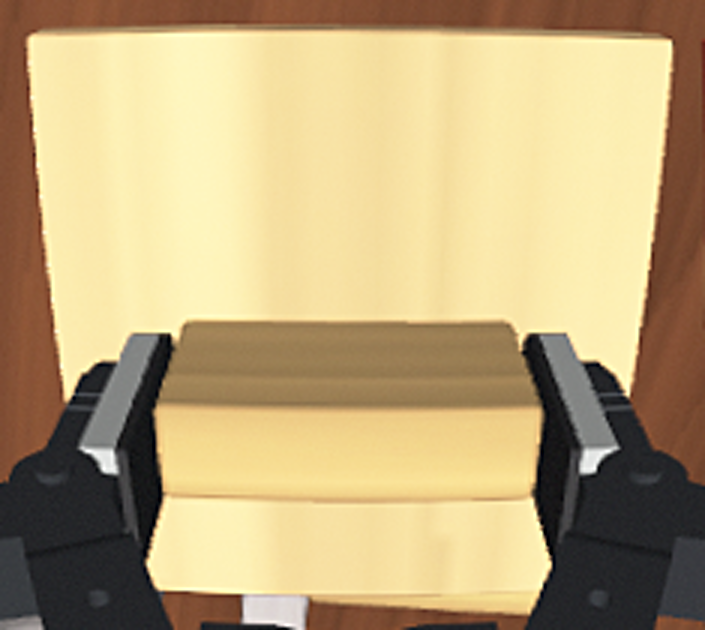

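```bash
python3 -m crank '[[0.0405,0,-0.0175,0,0.04],[0.0405,0,-0.0175,0,0.04],[0.0405,0,-0.0175,0,0.04],[0.0405,0,-0.0175,0,0.04],[0.0405,0,-0.0175,0,0.04],[0.0405,0,-0.0175,0,0.04],[0.0405,0,-0.0175,0,0.04],[0.0402,0,-0.0176,-0.3,0.04],[0,0.02,0,0,0.04],[0,0.015,0,0,0.04],[0,0,0,0,0.04]]'
python3 - <<'E'
from h import *
np.set_printoptions(precision=4,suppress=True)
imaging.read_camera("side"); 
s=observe();print(s["tool_pos"],s["eef_rot"],s["ft_force"],s["wrist_torque"],s["width"])
c=cal("wrist"); im=imaging.read_camera("wrist"); cv2.imwrite("pics/w6.png",im[:,:,::-1])
np.savez("w6.npz",im=im,K=c[0],R=c[1],t=c[2])
im=imaging.read_camera("side"); cv2.imwrite("pics/s6.png",cv2.resize(im[70:230,300:480],None,fx=4,fy=3.7)[:,:,::-1])
E
```

```text
clock: 8.05
tool_pos: [0.5566, -0.1136, 0.1337]
eef_rot: [-90.1, 0.1, -78.3]
ft_force: [0.6, 1.6, -0.7]
width: 0.0589
[ 0.5574 -0.113   0.1348] [-90.0696   0.0696 -78.238 ] [ 0.1818 -0.3369 -1.9594] [-0.0061 -0.0112 -0.0251] 0.05935300715304783
```

View pics/w6.png

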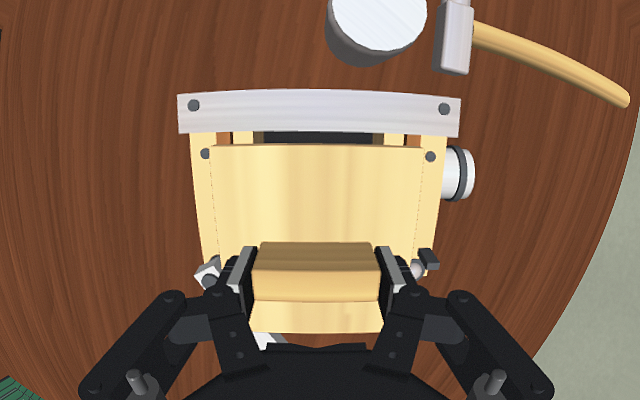

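View pics/s6.png

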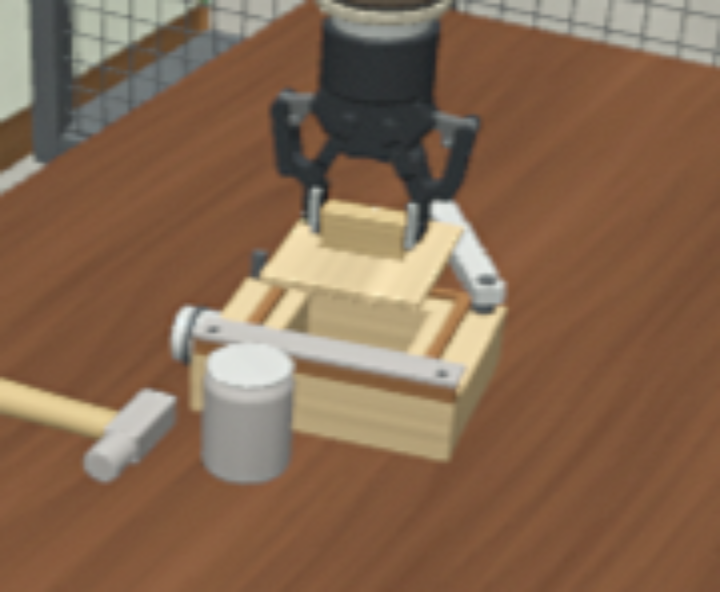

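```bash
python3 - <<'E'
from h import *
im=np.load("w6.npz")["im"]
a=cv2.resize(im[80:180,165:285],None,fx=6,fy=5.5,interpolation=cv2.INTER_CUBIC)
a=cv2.resize(im[85:175,165:295],None,fx=6,fy=6,interpolation=cv2.INTER_CUBIC); cv2.imwrite("pics/w6a.png",a[:,:,::-1])
a=cv2.resize(im[85:175,345:475],None,fx=6,fy=6,interpolation=cv2.INTER_CUBIC); cv2.imwrite("pics/w6b.png",a[:,:,::-1])
E
```

```text
(no output)
```

View pics/w6a.png

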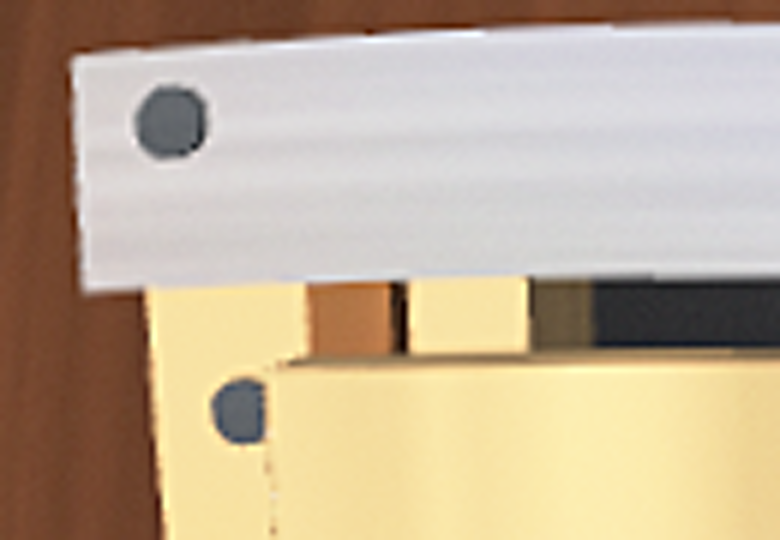

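View pics/w6b.png

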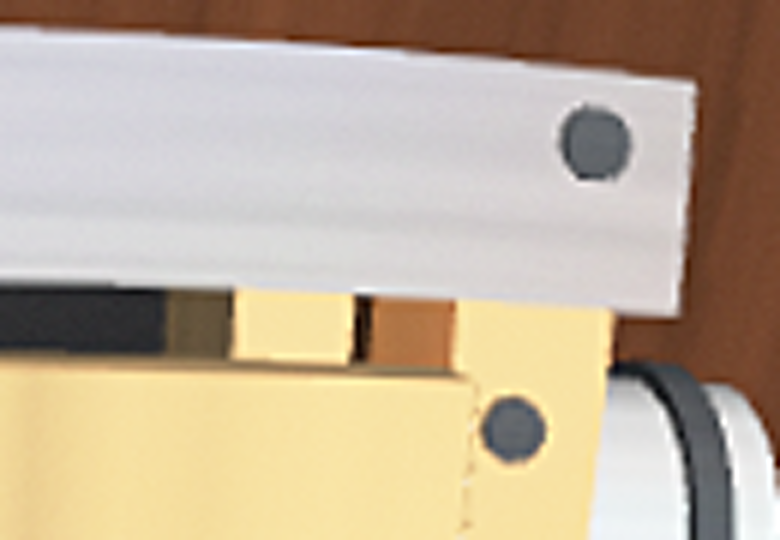

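```bash
python3 - <<'E'
from h import *
from scipy.optimize import least_squares
np.set_printoptions(precision=4,suppress=True)
d=np.load("w6.npz"); C=(d["K"],d["R"],d["t"])
P=np.array([[-92,73,68],[-92,47,68],[92,73,68],[92,47,68]])/1e3
px=np.array([[72,57],[85,293],[695+1080,83],[680+1080,316]])/6+[165,85]-.42
def W(p): c,s=np.cos(p[2]),np.sin(p[2]); return P@np.array([[c,s,0],[-s,c,0],[0,0,1]])+[p[0],p[1],0]
def f(p): return (proj("wrist",W(p),C)-px).ravel()
r=least_squares(f,[.5564,-.1018,.195]); print(r.x,np.degrees(r.x[2])); print(f(r.x).reshape(-1,2))
c,s=np.cos(r.x[2]),np.sin(r.x[2]); A=np.array([[c,s],[-s,c]])
for zt in [.106,.109,.112]:
    X=np.array([at_z("wrist",np.array(p)/6+[165,85]-.42,zt,C)[:2] for p in [[272,368],[475+1080,378]]]); print(zt,(X-r.x[:2])@A.T,np.linalg.norm(X[1]-X[0]))
print("tcp",A@(np.array([.5574,-.113])-r.x[:2]), "tool z yaw rel box",90-78.24-np.degrees(r.x[2]))
E
```

```text
[ 0.5566 -0.1013  0.1919] 10.99476181809808
[[ 0.5992  0.0903]
 [ 0.2895 -0.0816]
 [-0.2249 -0.0486]
 [-0.671  -0.074 ]]
0.106 [[-0.0567  0.044 ]
 [ 0.0543  0.0446]] 0.11100105453945114
0.109 [[-0.0557  0.0445]
 [ 0.0532  0.045 ]] 0.10882701831904694
0.112 [[-0.0546  0.0449]
 [ 0.0521  0.0455]] 0.10665298209864273
tcp [-0.0014 -0.0117] tool z yaw rel box 0.7652381819019247
```

```bash
python3 -m crank '[[0.002,0.02,0.001,0,0.04],[0,0.018,0,0,0.04],[0,0,0,0,0.04],[0,0,0,0,0.04]]' 25
python3 -m crank '[[0,0.004,0,0,0.04],[0,0.003,0,0,0.04],[0,0,0,0,0.04]]'
python3 -m crank '[[0,0.002,0,0,0.04],[0,0.002,0,0,0.04],[0,0,0,0,0.04]]'
```

```text
clock: 8.6
tool_pos: [0.5596, -0.1154, 0.0981]
eef_rot: [-90.0, 0.0, -78.2]
ft_force: [0.4, 0.1, -0.5]
width: 0.059
clock: 8.9
tool_pos: [0.5591, -0.1164, 0.0904]
eef_rot: [-90.0, -0.0, -78.3]
ft_force: [0.5, 0.4, -0.5]
width: 0.0591
clock: 9.2
tool_pos: [0.5593, -0.1154, 0.087]
eef_rot: [-90.0, 0.0, -78.2]
ft_force: [-3.2, 2.0, 7.0]
width: 0.0592
```

```bash
cat > look.py <<'E'
import sys
from h import *
np.set_printoptions(precision=4,suppress=True)
k=sys.argv[1]
s=observe();print(s["clock"],s["tool_pos"],s["eef_rot"],s["ft_force"],s["wrist_torque"],s["width"])
c=cal("wrist"); im=imaging.read_camera("wrist"); np.savez(f"w{k}.npz",im=im,K=c[0],R=c[1],t=c[2])
a=cv2.resize(im[80:350,160:480],None,fx=2.2,fy=2.2,interpolation=cv2.INTER_CUBIC)
cv2.imwrite(f"pics/w{k}.png",a[:,:,::-1])
im=imaging.read_camera("side"); np.save(f"s{k}.npy",im); cv2.imwrite(f"pics/s{k}.png",cv2.resize(im[90:200,330:440],None,fx=5,fy=5,interpolation=cv2.INTER_CUBIC)[:,:,::-1])
E
python3 look.py 7
```

```text
9.2 [ 0.5593 -0.1154  0.087 ] [-89.9661   0.0244 -78.2316] [-3.2031  2.0377  6.9813] [ 0.3198  0.603  -0.1402] 0.05921439042082893
```

View pics/w7.png

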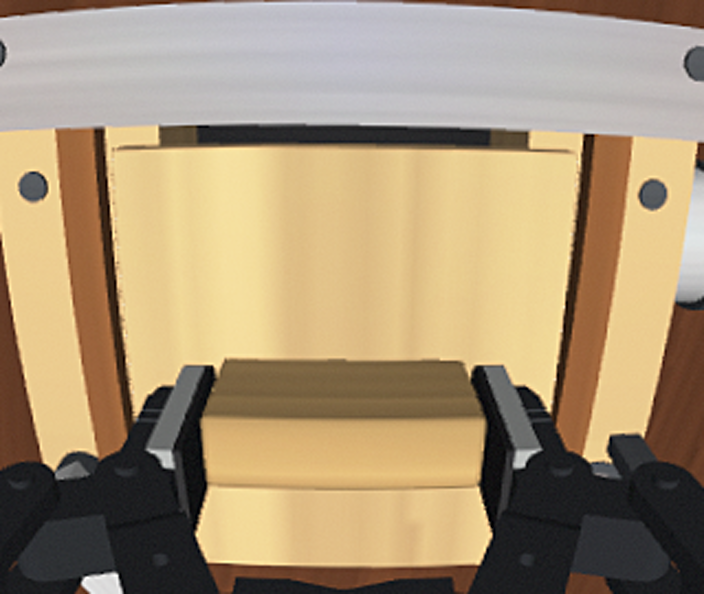

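View pics/s7.png

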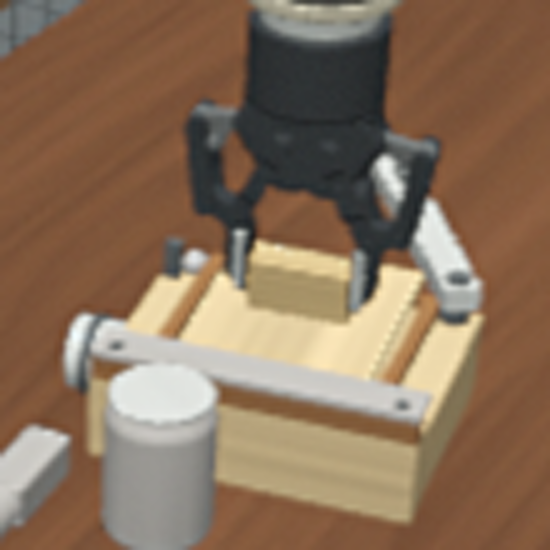

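```bash
python3 -m crank '[[0,0.002,0,0,0.04],[0,0,0,0,0.04]]'
python3 -m crank '[[0,0.002,0,0,0.04],[0,0,0,0,0.04]]'
```

```text
clock: 9.5
tool_pos: [0.5594, -0.1152, 0.0863]
eef_rot: [-89.9, -0.0, -78.2]
ft_force: [-7.4, 3.1, 21.0]
width: 0.0594
clock: 9.7
tool_pos: [0.5595, -0.1152, 0.086]
eef_rot: [-89.9, -0.1, -78.2]
ft_force: [-14.3, 3.2, 41.7]
width: 0.0594
```

```bash
python3 -m crank '[[0,-0.003,0,0,0.04],[0,0,0,0,0.04]]'
python3 look.py 8
python3 - <<'E'
from h import *
np.set_printoptions(precision=4,suppress=True)
im=np.load("w8.npz")["im"]
a=cv2.resize(im[125:175,190:450],None,fx=3,fy=6,interpolation=cv2.INTER_CUBIC); cv2.imwrite("pics/w8a.png",a[:,:,::-1])
E
```

```text
clock: 9.9
tool_pos: [0.5597, -0.1162, 0.0862]
eef_rot: [-89.9, -0.0, -78.3]
ft_force: [-1.9, 1.2, 15.0]
width: 0.0594
9.9 [ 0.5597 -0.1162  0.0862] [-89.9137  -0.0331 -78.2601] [-1.8777  1.2044 15.0013] [ 0.006   0.6919 -0.0593] 0.059439504946490085
```

View pics/w8a.png

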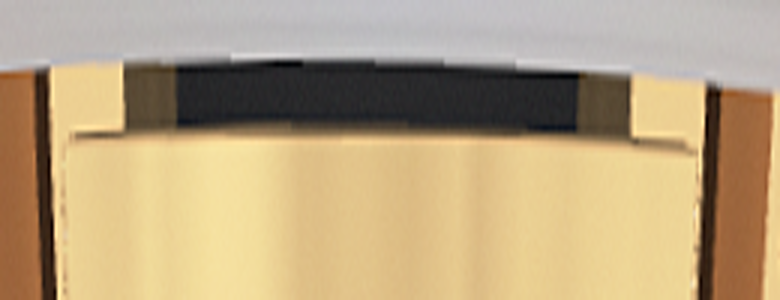

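View pics/s8.png

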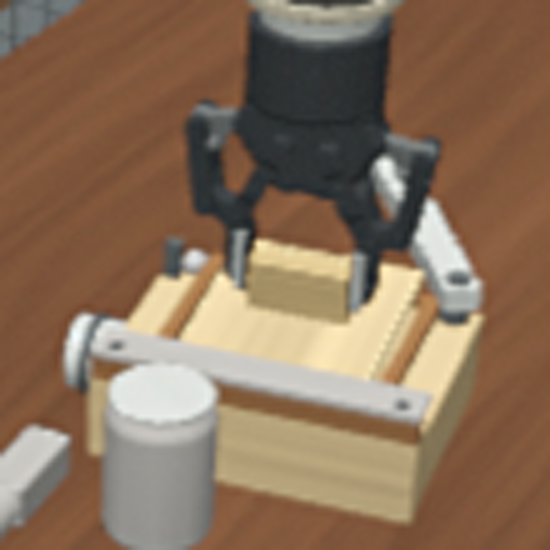

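```bash
python3 - <<'E'
from h import *
np.set_printoptions(precision=4,suppress=True)
d=np.load("w8.npz"); C=(d["K"],d["R"],d["t"])
p0,yaw=np.array([.5565,-.1015]),np.radians(11.1)
c,s=np.cos(yaw),np.sin(yaw); A=np.array([[c,s],[-s,c]])
for zt in [.056,.058,.060,.062,.064]:
    X=np.array([at_z("wrist",p,zt,C)[:2] for p in [[70/3+190-.33,137/6+125-.4],[692/3+190-.33,150/6+125-.4]]]); print(zt,((X-p0)@A.T).round(4).tolist(),np.linalg.norm(X[1]-X[0]))
print("tcp",A@(np.array([.5597,-.1162])-p0))
# slit ref: opening corners far hidden; project lip lower front corners
E
```

```text
0.056 [[-0.0534, 0.0396], [0.055, 0.0396]] 0.1084110746364856
0.058 [[-0.0528, 0.04], [0.0542, 0.04]] 0.10700683787476478
0.06 [[-0.0521, 0.0403], [0.0535, 0.0403]] 0.10560260111304406
0.062 [[-0.0514, 0.0406], [0.0528, 0.0406]] 0.10419836435132325
0.064 [[-0.0507, 0.041], [0.0521, 0.041]] 0.10279412758960245
tcp [ 0.0003 -0.015 ]
```

```bash
python3 -m crank '[[0,-0.003,0,0,0.04],[0,0,0,0,0.04],[-0.005,0,0,0,0.04],[-0.005,0,0,0,0.04],[-0.005,0,0,0,0.04],[0,0,0,0,0.04]]'
python3 look.py 9
```

```text
clock: 10.6
tool_pos: [0.5559, -0.1003, 0.0883]
eef_rot: [-90.0, 0.0, -78.2]
ft_force: [0.5, -0.3, -1.1]
width: 0.0592
10.6 [ 0.5559 -0.1003  0.0883] [-90.0056   0.0345 -78.1672] [ 0.5264 -0.2822 -1.1119] [-0.0005 -0.0391 -0.0302] 0.05921560018885144
```

View pics/w9.png

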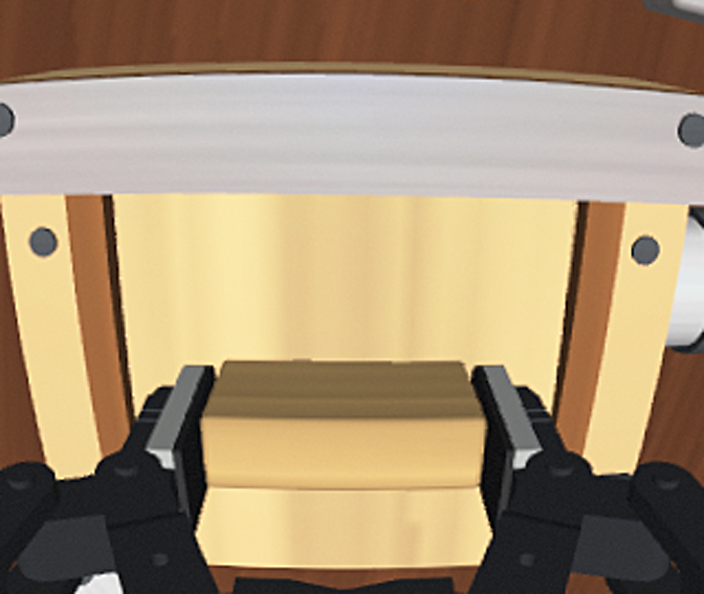

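View pics/s9.png

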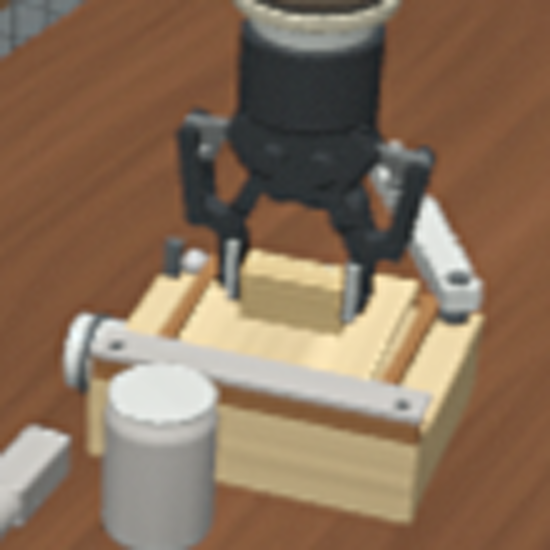

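```bash
python3 -m crank '[[0,-0.002,0,0,0.04],[0,-0.002,0,0,0.04],[0,-0.002,0,0,0.04],[0,-0.002,0,0,0.04],[0,0,0,0,0.04]]'
python3 -m crank '[[0,-0.002,0,0,0.04],[0,-0.002,0,0,0.04],[0,0,0,0,0.04]]'
python3 look.py 10
```

```text
clock: 11.2
tool_pos: [0.5554, -0.1013, 0.096]
eef_rot: [-90.1, 0.0, -78.2]
ft_force: [-0.5, 3.9, -9.3]
width: 0.0592
clock: 11.5
tool_pos: [0.5557, -0.102, 0.1004]
eef_rot: [-90.1, -0.0, -78.3]
ft_force: [-1.9, 2.1, -9.5]
width: 0.0592
11.5 [ 0.5557 -0.102   0.1004] [-90.0506  -0.023  -78.2684] [-1.9291  2.0876 -9.49  ] [0.0419 0.3132 0.0428] 0.05915856789284033
```

View pics/w10.png

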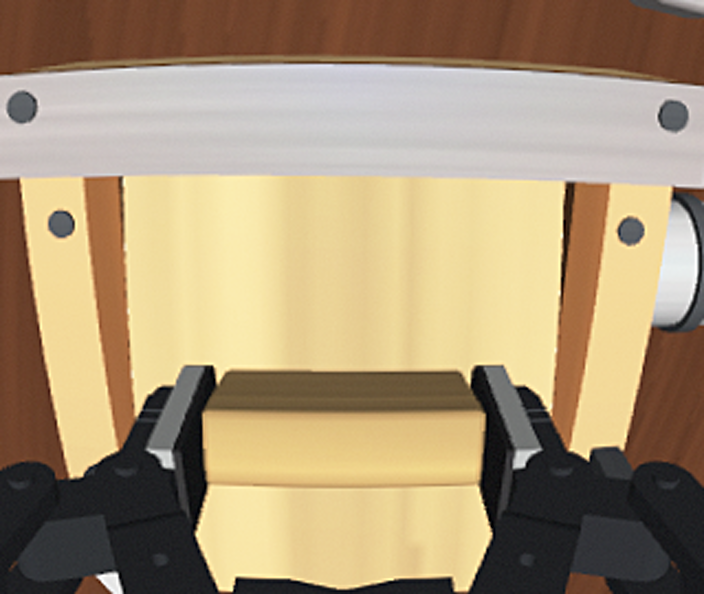

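View pics/s10.png

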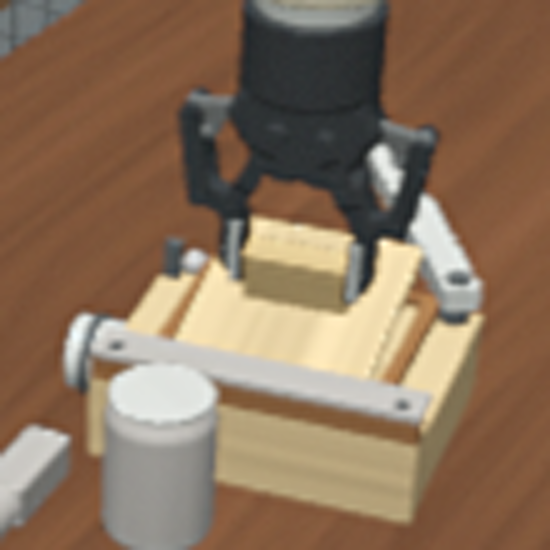

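```bash
python3 -m crank '[[0,0.0015,0,0,0.04],[-0.003,0,0,0,0.04],[-0.003,0,0,0,0.04],[0,0,0,0,0.04],[0,0,0,0,0.04]]'
python3 look.py 11
```

```text
clock: 12.1
tool_pos: [0.5552, -0.0959, 0.099]
eef_rot: [-90.0, -0.0, -78.3]
ft_force: [2.5, -0.9, -4.8]
width: 0.0591
12.1 [ 0.5552 -0.0959  0.099 ] [-89.9601  -0.0226 -78.2728] [ 2.5486 -0.9441 -4.7581] [-0.5095 -0.3115 -0.1041] 0.05905233964685171
```

View pics/w11.png

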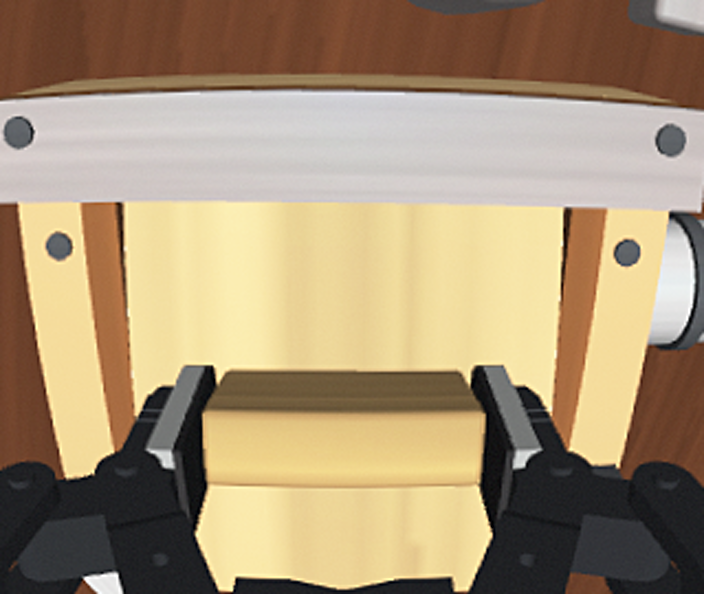

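```bash
cat > fit.py <<'E'
from h import *
from scipy.optimize import least_squares
np.set_printoptions(precision=4,suppress=True)
def fit(k,zp):
    d=np.load(f"w{k}.npz"); C=(d["K"],d["R"],d["t"])
    P=np.array([[-30,9,40],[30,9,40],[30,-9,40],[-30,-9,40]])/1e3
    px=np.array(zp)/2.2+[160,80]-.27
    p0=np.array([.5565,-.1015,0]); Rb=R.from_euler("z",11.1,degrees=True)
    def W(p,Q=P): return Rb.apply(R.from_euler("xz",p[3:5]).apply(Q)+p[:3])+p0
    f=lambda p:(proj("wrist",W(p),C)-px).ravel()
    r=least_squares(f,[0,0,.055,-.1,0],x_scale=[.01,.01,.01,.1,.1])
    p=r.x; print(k,"centre",p[:3],"tilt,yaw",p[3:],"res",np.abs(r.fun).max())
    E=np.array([[0,60,4],[0,-60,4]])/1e3
    print("edges",R.from_euler("xz",p[3:5]).apply(E)+p[:3])
if __name__=="__main__":
    fit(8,[[206,416],[484,416],[482,486],[204,486]]) if 0 else None
    fit(9,[[203,418],[486,416],[483,486],[202,488]])
    fit(10,[[205,409],[484,408],[481,485],[204,487]])
    fit(11,[[205,409],[484,408],[481,485],[204,487]])
E
python3 fit.py; python3 - <<'E'
import numpy as np,cv2
im=np.load("w11.npz")["im"]
cv2.imwrite("pics/w11z.png",cv2.resize(im[240:320,245:395],None,fx=5,fy=5,interpolation=cv2.INTER_CUBIC)[:,:,::-1])
E
```

```text
9 centre [ 0.0001 -0.0062  0.0541] tilt,yaw [-0.091   0.0165] res 2.118072577840138
edges [[-0.0009  0.0539  0.0526]
 [ 0.0011 -0.0656  0.0635]]
10 centre [-0.0003 -0.0171  0.0661] tilt,yaw [-0.3258  0.0133] res 1.0979374076674162
edges [[-0.001   0.0411  0.0507]
 [ 0.0005 -0.0726  0.0891]]
11 centre [ 0.0004 -0.011   0.0646] tilt,yaw [-0.3253  0.0124] res 1.0908869329320225
edges [[-0.0003  0.0471  0.0492]
 [ 0.0011 -0.0666  0.0876]]
```

View pics/w11z.png

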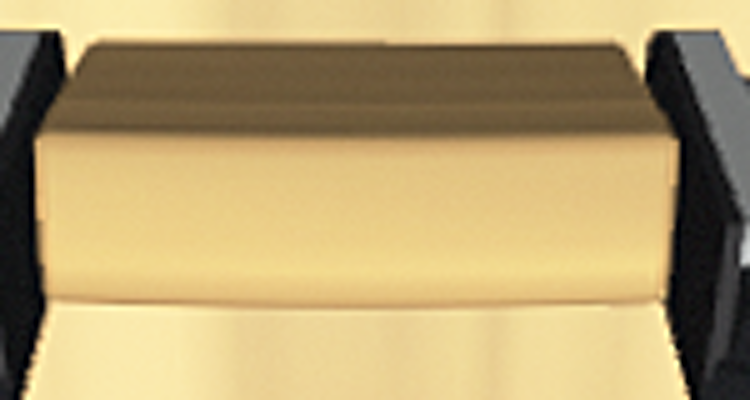

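```bash
cat > fit2.py <<'E'
from h import *
from scipy.optimize import least_squares
np.set_printoptions(precision=4,suppress=True)
def fit(k,px):
    d=np.load(f"w{k}.npz"); C=(d["K"],d["R"],d["t"])
    P=np.array([[-30,9,8],[30,9,8],[-30,9,40],[30,9,40],[-30,-9,40],[30,-9,40]])/1e3
    p0=np.array([.5565,-.1015,0]); Rb=R.from_euler("z",11.1,degrees=True)
    def W(p,Q=P): return Rb.apply(R.from_euler("xz",p[3:5]).apply(Q)+p[:3])+p0
    f=lambda p:(proj("wrist",W(p),C)-px).ravel()
    r=least_squares(f,[0,0,.055,-.1,0],x_scale=[.01,.01,.01,.1,.1])
    p=r.x; print(k,"centre",p[:3],"tilt,yaw",p[3:]); print(r.fun.reshape(-1,2))
    E=np.array([[0,60,4],[0,-60,4]])/1e3
    print("edges",R.from_euler("xz",p[3:5]).apply(E)+p[:3])
E
python3 - <<'E'
from fit2 import *
fit(11,np.array([[88,42],[622,44],[37,133],[680,135],[48,300],[664,298]])/5+[245,240]-.4)
im=np.load("w9.npz")["im"]
cv2.imwrite("pics/w9z.png",cv2.resize(im[240:320,245:395],None,fx=5,fy=5,interpolation=cv2.INTER_CUBIC)[:,:,::-1])
E
```

```text
11 centre [ 0.0004 -0.0073  0.0631] tilt,yaw [-0.2217  0.007 ]
[[ 0.8279 -0.2261]
 [-0.3451 -0.3986]
 [ 0.0587 -0.5348]
 [-0.6334 -0.6967]
 [-0.1101  0.6433]
 [ 0.305   1.2275]]
edges [[-0.      0.0521  0.0538]
 [ 0.0008 -0.065   0.0802]]
```

View pics/w9z.png

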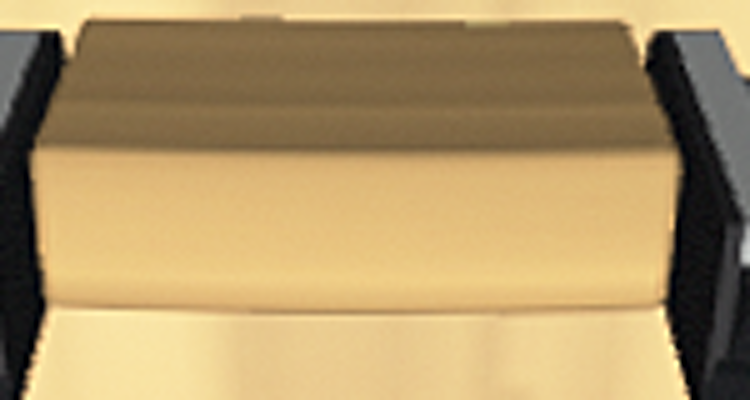

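```bash
python3 -m crank '[[-0.003,0.001,0,0,0.04],[0,0,0,0,0.04],[0,0,0,0,0.04],[0,0,0,0,0.04]]'
python3 look.py 12
python3 - <<'E'
import numpy as np,cv2
im=np.load("w12.npz")["im"]
cv2.imwrite("pics/w12z.png",cv2.resize(im[240:320,245:395],None,fx=5,fy=5,interpolation=cv2.INTER_CUBIC)[:,:,::-1])
E
```

```text
clock: 12.6
tool_pos: [0.5542, -0.0925, 0.0978]
eef_rot: [-90.0, 0.0, -78.2]
ft_force: [0.2, 0.4, -2.6]
width: 0.059
12.6 [ 0.5542 -0.0925  0.0978] [-90.0021   0.0178 -78.2342] [ 0.2425  0.3825 -2.6447] [0.0341 0.0929 0.0173] 0.058995181106236666
```

View pics/w12z.png

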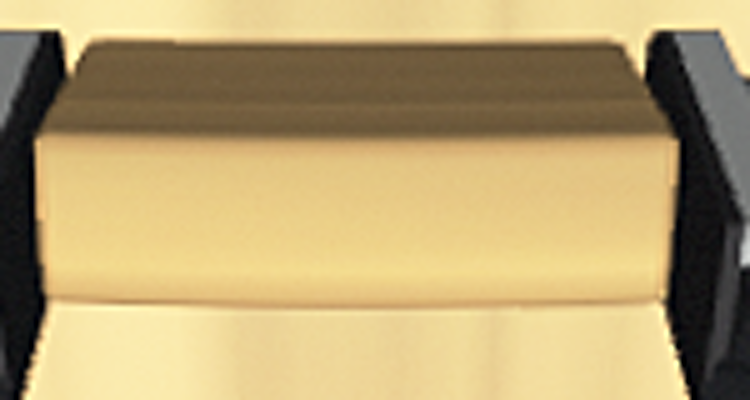

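View pics/s12.png

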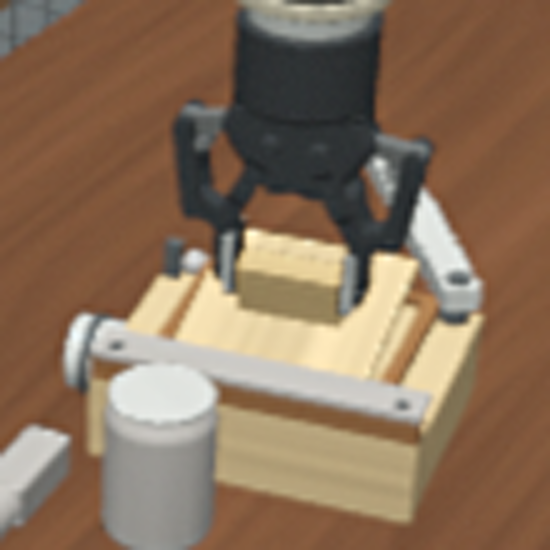

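```bash
python3 -m crank '[[-0.002,0,0,0,0.04],[-0.002,0,0,0,0.04],[0,0,0,0,0.04]]'
python3 -m crank '[[-0.002,0,0,0,0.04],[0,0,0,0,0.04]]'
python3 -m crank '[[-0.002,0,0,0,0.04],[0,0,0,0,0.04]]'
```

```text
clock: 13.0
tool_pos: [0.5533, -0.0893, 0.0977]
eef_rot: [-90.0, -0.0, -78.3]
ft_force: [1.0, -2.4, -5.0]
width: 0.059
clock: 13.2
tool_pos: [0.5531, -0.0889, 0.0978]
eef_rot: [-90.0, -0.1, -78.4]
ft_force: [1.7, -5.9, -4.9]
width: 0.0591
clock: 13.4
tool_pos: [0.5529, -0.0884, 0.098]
eef_rot: [-90.0, -0.2, -78.4]
ft_force: [1.0, -11.6, -2.2]
width: 0.0593
```

```bash
python3 -m crank '[[0.006,0,0,0,0.04],[0.0015,0.003,0,0,0.04],[0.0015,0.003,0,0,0.04],[0.0015,0.002,0,0,0.04],[0,0,0,0,0.04]]'
python3 -m crank '[[0.0015,0.002,0,0,0.04],[0.0015,0.002,0,0,0.04],[0,0,0,0,0.04]]'
```

```text
clock: 13.9
tool_pos: [0.5555, -0.0953, 0.0903]
eef_rot: [-89.9, -0.0, -78.3]
ft_force: [-1.1, -3.1, 5.5]
width: 0.0591
clock: 14.2
tool_pos: [0.5562, -0.098, 0.0864]
eef_rot: [-89.9, -0.0, -78.3]
ft_force: [0.5, -1.7, 6.5]
width: 0.0594
```

```bash
python3 -m crank '[[0,0.002,0,0,0.04],[0,0,0,0,0.04]]'
python3 -m crank '[[0,0.0015,0,0,0.04],[0,0,0,0,0.04]]'
python3 look.py 13
```

```text
clock: 14.4
tool_pos: [0.5565, -0.0986, 0.0845]
eef_rot: [-89.9, -0.1, -78.3]
ft_force: [0.7, -4.6, 6.4]
width: 0.0592
clock: 14.6
tool_pos: [0.5567, -0.0988, 0.0832]
eef_rot: [-89.9, -0.1, -78.3]
ft_force: [1.0, -4.7, 8.0]
width: 0.059
14.6 [ 0.5567 -0.0988  0.0832] [-89.8626  -0.0833 -78.2842] [ 0.9627 -4.6648  7.9832] [-0.5807 -0.0671  0.0818] 0.05897924139243395
```

View pics/w13.png

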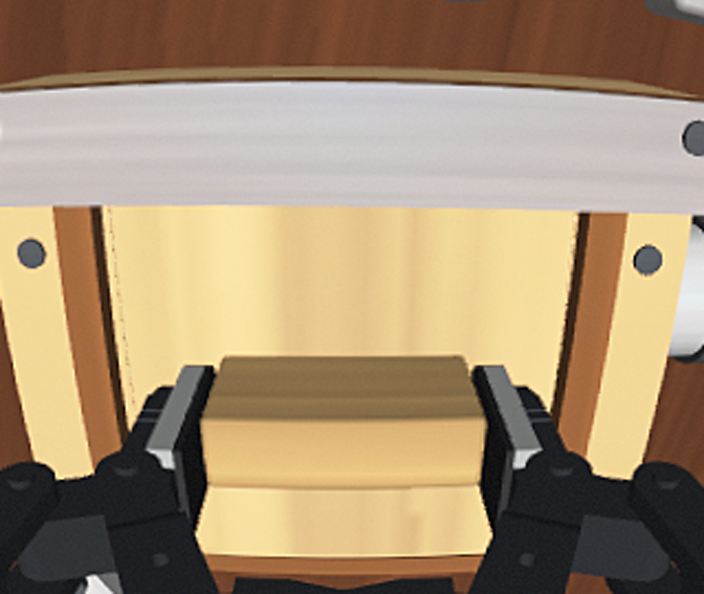

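View pics/s13.png

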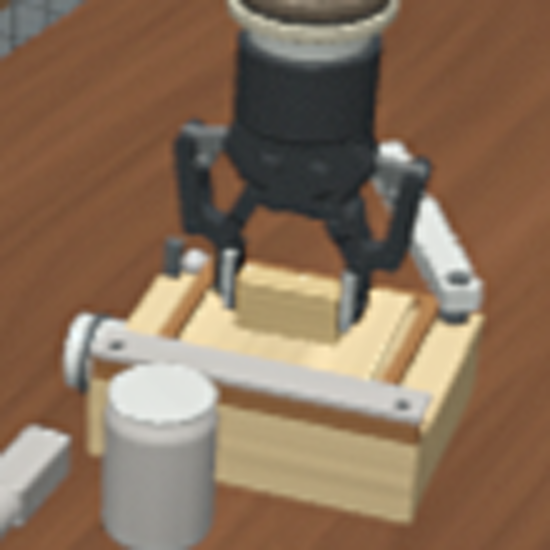

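```bash
python3 -m crank '[[0.001,0.001,0,0,0.04],[0,0,0,0,0.085],[0,0,0,0,0.085],[0,0,0,0,0.085],[0,0,0,0,0.085]]'
python3 -m crank '[[0,-0.03,0,0,0.085],[0,-0.04,0,0,0.085],[0,-0.03,0,0,0.085],[0,0,0,0,0.085]]'
python3 look.py 14
```

```text
clock: 15.2
tool_pos: [0.5555, -0.099, 0.0811]
eef_rot: [-90.0, 0.0, -78.2]
ft_force: [-0.1, 0.4, -0.8]
width: 0.0852
clock: 15.6
tool_pos: [0.558, -0.0987, 0.1854]
eef_rot: [-89.6, -0.1, -78.3]
ft_force: [0.8, 0.0, -0.1]
width: 0.0848
15.6 [ 0.558  -0.0987  0.1854] [-89.6304  -0.1168 -78.2525] [ 0.8445  0.0398 -0.0644] [-0.0266  0.0133 -0.0004] 0.08477846270043828
```

View pics/w14.png

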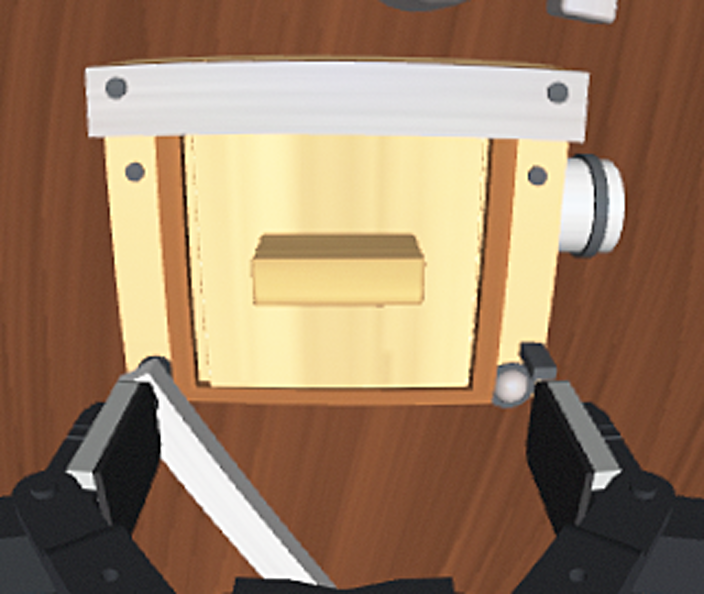

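View pics/s14.png

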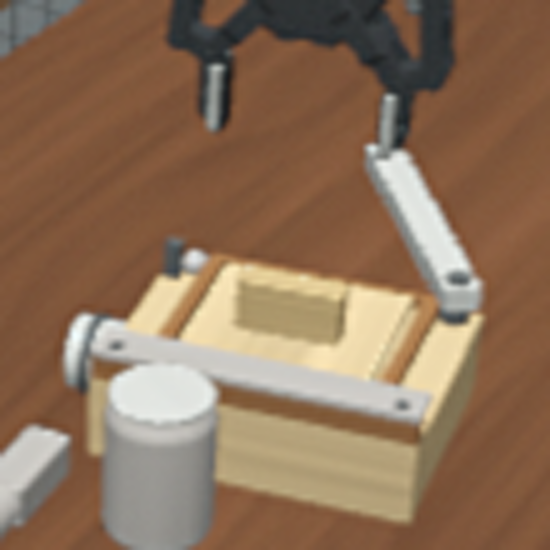

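```bash
python3 -m crank '[[0.04,0,-0.009,0,0],[0.04,0,-0.009,0,0],[0.04,0,-0.009,0,0],[0.04,0,-0.009,0,0],[0.044,0,-0.009,0,0],[0,0,0,0,0],[0,0,0,0,0]]' 60
python3 - <<'E'
from h import *
np.set_printoptions(precision=4,suppress=True)
s=observe();print(s["clock"],s["tool_pos"],s["eef_rot"],s["width"])
c=cal("wrist"); im=imaging.read_camera("wrist"); cv2.imwrite("pics/w15.png",im[:,:,::-1]); np.savez("w15.npz",im=im,K=c[0],R=c[1],t=c[2])
p0,yaw=np.array([.5565,-.1015]),np.radians(11.1); cc,ss=np.cos(yaw),np.sin(yaw); A=np.array([[cc,ss],[-ss,cc]])
print("tcp box",A@(s["tool_pos"][:2]-p0))
for q in ["bar_hinge","bar_tip"]:
    for d in imaging.landmark_of(q,"wrist")[:1]: print(q,d, A@(at_z("wrist",d["position"],.068,c)[:2]-p0))
for dx in [(0,0,0,),(0,-.019+.038,0)]:
    print(proj("wrist",s["tool_pos"]+R.from_euler("xyz",s["eef_rot"],degrees=True).apply(dx),c))
E
```

```text
clock: 16.4
tool_pos: [0.5518, -0.3092, 0.1793]
eef_rot: [-90.1, 0.1, -78.4]
ft_force: [-0.5, 0.3, 0.1]
width: 0.0003
16.4 [ 0.5518 -0.3092  0.1793] [-90.1279   0.1056 -78.4158] 0.0003364320290774643
tcp box [-0.0446 -0.2029]
bar_tip {'position': [374.3, 199.0], 'score': 0.91} [ 0.0033 -0.2035]
[[314.9845 273.5045]]
[[315.0255 254.0425]]
```

View pics/w15.png

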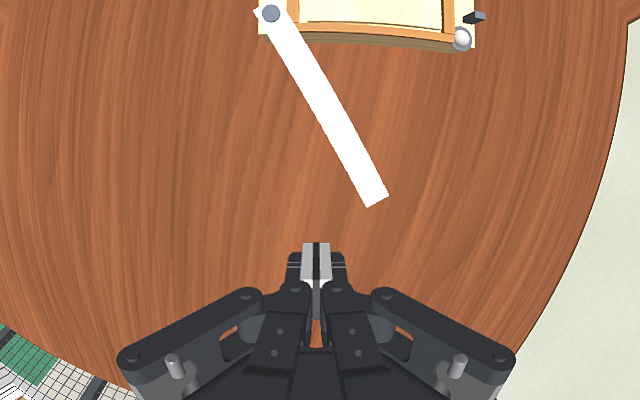

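```bash
python3 -m crank '[[0,0.04,0,0,0],[0,0.04,0,0,0],[0,0.026,0,0,0],[0,0,0,0,0],[0,0,0,0,0]]'
python3 - <<'E'
import numpy as np
H=np.array([-78,-60.])
prev=np.array([-44.6,-203.])
for deg in range(55,-3,-5):
    a=np.radians(deg); rho=11*np.cos(a)+9*np.sin(a)
    c=H+140*np.array([np.cos(a),-np.sin(a)])+(10+rho)*np.array([-np.sin(a),-np.cos(a)])
    d=c-prev; prev=c
    print(deg,c.round(1),"tool x %.1f z %.1f"%(-d[1],d[0]))
E
```

```text
clock: 17.05
tool_pos: [0.5535, -0.3069, 0.0759]
eef_rot: [-90.0, 0.0, -78.2]
ft_force: [0.8, 0.5, 0.8]
width: -0.0001
55 [ -17.1 -188.3] tool x -14.7 z 27.5
50 [  -6.4 -182.7] tool x -5.6 z 10.7
45 [   3.9 -176.1] tool x -6.6 z 10.3
40 [  13.7 -168.5] tool x -7.5 z 9.8
35 [  22.8 -160.1] tool x -8.4 z 9.1
30 [  31.2 -150.8] tool x -9.3 z 8.4
25 [  38.8 -140.7] tool x -10.1 z 7.6
20 [  45.5 -129.9] tool x -10.8 z 6.7
15 [  51.3 -118.4] tool x -11.5 z 5.7
10 [  56.  -106.4] tool x -12.0 z 4.7
5 [ 59.6 -93.9] tool x -12.5 z 3.6
0 [ 62. -81.] tool x -12.9 z 2.4
```

```bash
python3 -m crank '[[-0.0075,0.001,0.014,0,0],[-0.0075,0,0.0135,0,0],[-0.006,0,0.0105,0,0],[-0.0066,0,0.0103,0,0],[-0.0075,0,0.0098,0,0],[-0.0084,0,0.0091,0,0],[-0.0093,0,0.0084,0,0],[-0.0101,0,0.0076,0,0],[-0.0108,0,0.0067,0,0],[-0.0115,0,0.0057,0,0],[0,0,0,0,0]]'
python3 - <<'E'
from h import *
np.set_printoptions(precision=4,suppress=True)
s=observe();print(s["clock"],s["tool_pos"],s["eef_rot"],s["ft_force"])
c=cal("wrist"); im=imaging.read_camera("wrist"); cv2.imwrite("pics/w16.png",im[:,:,::-1])
p0,yaw=np.array([.5565,-.1015]),np.radians(11.1); cc,ss=np.cos(yaw),np.sin(yaw); A=np.array([[cc,ss],[-ss,cc]])
print("tcp box",A@(s["tool_pos"][:2]-p0))
for q in ["bar_hinge","bar_tip"]:
    for d in imaging.landmark_of(q,"wrist")[:1]: print(q,d, A@(at_z("wrist",d["position"],.068,c)[:2]-p0))
E
```

```text
clock: 18.15
tool_pos: [0.6301, -0.2019, 0.0746]
eef_rot: [-89.9, 0.1, -78.1]
ft_force: [-0.9, 0.7, -0.4]
width: 0.0004
18.15 [ 0.6301 -0.2019  0.0746] [-89.9343   0.0867 -78.0744] [-0.8727  0.7088 -0.3878]
tcp box [ 0.0529 -0.1127]
bar_hinge {'position': [212.8, 35.7], 'score': 0.66} [ 0.0078 -0.0047]
bar_tip {'position': [378.3, 240.0], 'score': 0.94} [ 0.083  -0.0981]
```

View pics/w16.png

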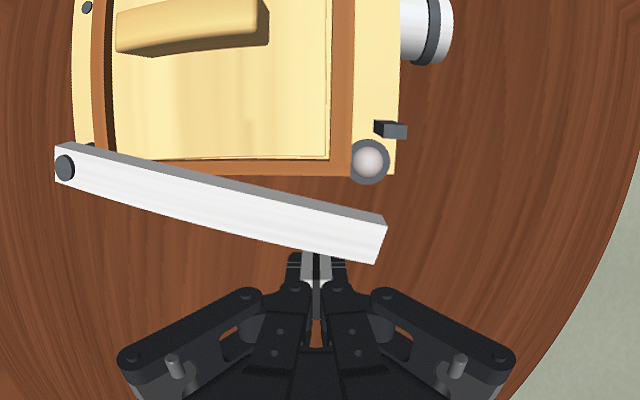

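```bash
python3 -m crank '[[-0.0115,0,0.0045,0,0],[-0.011,0,0.003,0,0],[-0.006,0,0.001,0,0],[0,0,0,0,0]]'
python3 -m crank '[[-0.003,0,0,0,0],[0,0,0,0,0]]'
```

```text
clock: 18.7
tool_pos: [0.6319, -0.1738, 0.0745]
eef_rot: [-90.0, 0.0, -78.2]
ft_force: [0.5, 0.8, -0.3]
width: 0.0003
clock: 18.9
tool_pos: [0.6313, -0.1715, 0.0744]
eef_rot: [-90.0, 0.0, -78.2]
ft_force: [-0.1, 0.1, -0.1]
width: 0.0001
```

```bash
python3 - <<'E'
from h import *
np.set_printoptions(precision=4,suppress=True)
s=observe()
c=cal("wrist"); im=imaging.read_camera("wrist"); cv2.imwrite("pics/w17.png",im[:,:,::-1])
p0,yaw=np.array([.5565,-.1015]),np.radians(11.1); cc,ss=np.cos(yaw),np.sin(yaw); A=np.array([[cc,ss],[-ss,cc]])
print("tcp box",A@(s["tool_pos"][:2]-p0))
for q in ["bar_tip"]:
    for d in imaging.landmark_of(q,"wrist")[:1]: print(q,d, A@(at_z("wrist",d["position"],.068,c)[:2]-p0))
E
```

```text
tcp box [ 0.0599 -0.0831]
```

View pics/w17.png

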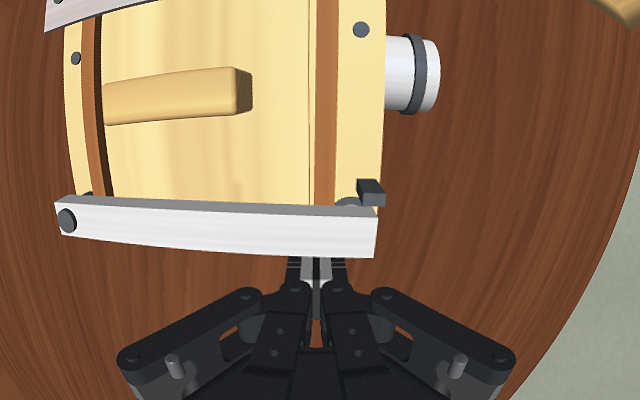

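```bash
python3 -m crank '[[-0.002,0,0,0,0],[0,0,0,0,0]]'
python3 -m crank '[[-0.002,0,0,0,0],[0,0,0,0,0]]'
python3 -m crank '[[-0.002,0,0,0,0],[0,0,0,0,0]]'
```

```text
clock: 19.2
tool_pos: [0.6307, -0.1704, 0.0743]
eef_rot: [-90.0, 0.0, -78.3]
ft_force: [0.2, 0.1, -0.1]
width: 0.0003
clock: 19.4
tool_pos: [0.6303, -0.1685, 0.0743]
eef_rot: [-90.0, 0.0, -78.3]
ft_force: [0.7, 0.6, 0.3]
width: -0.0002
clock: 19.6
tool_pos: [0.6301, -0.1677, 0.0743]
eef_rot: [-90.0, -0.1, -78.3]
ft_force: [1.3, -2.6, -0.9]
width: 0.0001
```

```bash
python3 -m crank '[[-0.002,0,0,0,0],[0,0,0,0,0]]'
python3 -m crank '[[-0.002,0,0,0,0],[0,0,0,0,0]]'
python3 - <<'E'
from h import *
s=observe(); print(s["ft_force"],s["tool_pos"])
im=imaging.read_camera("wrist"); cv2.imwrite("pics/w18.png",im[:,:,::-1])
im=imaging.read_camera("top"); cv2.imwrite("pics/t18.png",cv2.resize(im[150:260,370:480],None,fx=5,fy=5,interpolation=cv2.INTER_CUBIC)[:,:,::-1])
E
```

```text
clock: 19.8
tool_pos: [0.6301, -0.1675, 0.0744]
eef_rot: [-90.0, -0.2, -78.4]
ft_force: [2.7, -7.6, -1.0]
width: 0.0002
clock: 20.0
tool_pos: [0.63, -0.1673, 0.0744]
eef_rot: [-89.9, -0.3, -78.5]
ft_force: [5.4, -12.5, -3.6]
width: -0.0001
[  5.4160067  -12.46964805  -3.61848564] [ 0.63000381 -0.1673388   0.0744397 ]
```

View pics/w18.png

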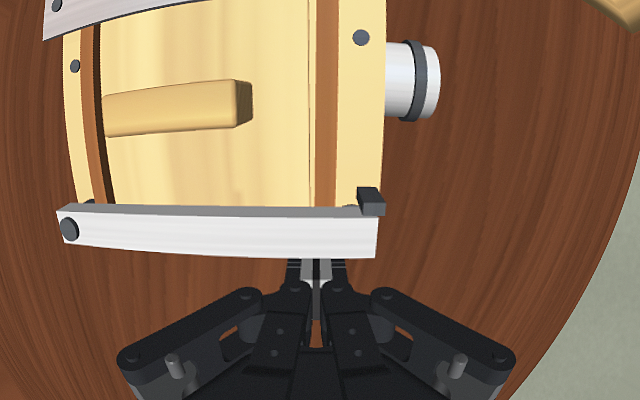

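```bash
python3 -m crank '[[-0.003,0,0,0,0],[0,0,0,0,0],[0,0,0,0,0]]'
python3 -m crank '[[0.02,0,0,0,0],[0.03,0,0,0,0],[0.01,-0.04,0,0,0],[0,-0.04,0,0,0],[0,-0.04,0,0,0],[0,0,0,0,0],[0,0,0,0,0]]'
python3 - <<'E'
from h import *
np.set_printoptions(precision=4,suppress=True)
s=observe();print(s["clock"],s["tool_pos"],s["ft_force"])
c=cal("wrist"); im=imaging.read_camera("wrist"); cv2.imwrite("pics/w19.png",im[:,:,::-1]); np.savez("w19.npz",im=im,K=c[0],R=c[1],t=c[2])
p0,yaw=np.array([.5565,-.1015]),np.radians(11.1); cc,ss=np.cos(yaw),np.sin(yaw); A=np.array([[cc,ss],[-ss,cc]])
for q in ["bar_tip","bar_hinge","panel"]:
    for d in imaging.landmark_of(q,"wrist")[:1]: print(q,d, A@(at_z("wrist",d["position"],.05 if q=="panel" else .068,c)[:2]-p0))
im=imaging.read_camera("side"); cv2.imwrite("pics/s19.png",cv2.resize(im[90:200,330:440],None,fx=5,fy=5,interpolation=cv2.INTER_CUBIC)[:,:,::-1])
E
```

```text
clock: 20.4
tool_pos: [0.6299, -0.1671, 0.0745]
eef_rot: [-89.9, -0.5, -78.6]
ft_force: [7.6, -18.8, -4.6]
width: -0.0001
clock: 21.1
tool_pos: [0.6412, -0.2182, 0.1954]
eef_rot: [-89.9, -0.0, -78.2]
ft_force: [-0.0, -0.3, -1.8]
width: -0.0001
21.1 [ 0.6412 -0.2182  0.1954] [-0.0258 -0.3086 -1.762 ]
bar_tip {'position': [347.5, 109.5], 'score': 0.63} [ 0.0862 -0.0612]
bar_hinge {'position': [156.1, 113.2], 'score': 0.6} [-0.0795 -0.0597]
panel {'position': [247.8, 43.8], 'score': 0.76} [ 0.0016 -0.0034]
```

View pics/w19.png

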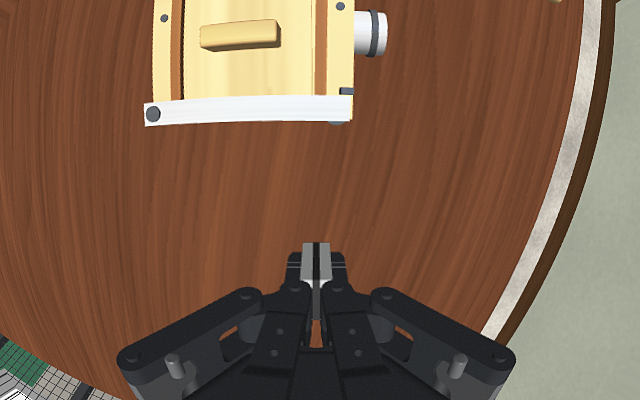

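View pics/s19.png

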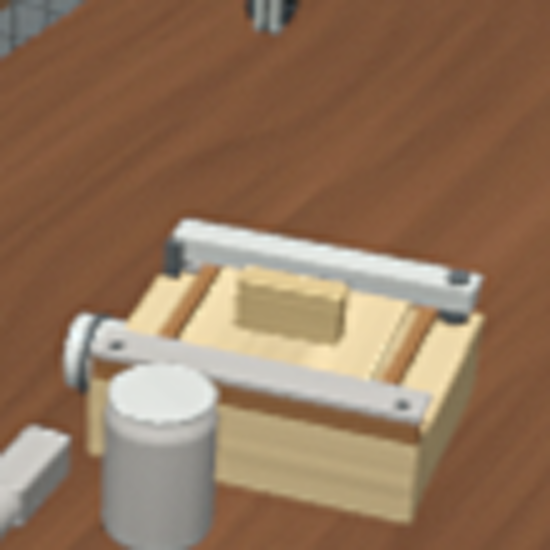

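```bash
python3 -c "
from station import ticket
print(ticket.finish_job())"
```

```text
the job is handed in; nothing more can be done
None
```

The hatch is closed and the job is handed in at about 21 s of the 54 s allowed. No verdict is reported.

**Panel:** The tool can only turn about the vertical, so I gripped the plain wooden panel across the ends of its handle, where it could pivot between the pads. I tilted it on the rim and then against the lip, to an estimated 0.2 rad. I pushed the hooked edge in until it met the wall, at about 12 N, then lowered the free edge flat and let go.

**Keeper bar:** I pushed it shut with the closed fingers until it stopped firmly against its stud, at about 20 N, then withdrew upwards.

**Last checks:**
- **Bar:** the final picture puts the tip and the hinge almost in line with the box, an angle of about 0.01 rad. I did not see a clear force peak at the catch. That it is in its detent rests on the finger's position, the firm stop and this picture.
- **Panel:** it lies inside the recess, flat as far as the side picture shows. Its origin measures about 4 mm from the seat, against a limit of 8 mm.
- **Gripper:** it was touching nothing.
- **Bystanders:** no contact with the glue, offcut, tin or hammer was planned or noticed. I did not measure their positions again at the end.

One measurement disagreed: a tilt fit using only the top of the handle gave 0.33 rad. I took 0.2 rad instead, from a fit that also used the handle's lower corners, because it matched the geometry.

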